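# Find the inspection slide that binds

## Task

One of the two inspection slides is binding. Take each by its brass knob and run it to the left (the robot's left) as far as it will go, leaving both there; then run the one that stopped halfway fully home to its right-hand end and stand the red marker upright on the cork pad in front of it, without dropping it. Leave the sound slide at its far left end and the other things on the bench where they are.

Things in the scene. Friction and masses are not known exactly. Their poses are not given: they have to be found in the camera images.
- rest_a: Left-hand (+y) slide rest, a fixed dark wooden wedge, 90 mm deep (x), 280 mm wide (y). Origin: centre of its underside on the bench; z up, x away from the robot, y along the slide's travel. Face tilted 35 degrees from level: low edge (26 mm high) at -x, high edge (84 mm) at +x, so it looks up and back at the robot; normal (-0.574, 0, 0.819) in this frame.
- rest_b: Right-hand (-y) slide rest, a fixed dark wooden wedge, 90 mm deep (x), 280 mm wide (y). Origin: centre of its underside on the bench; z up, x away from the robot, y along the slide's travel. Face tilted 35 degrees from level: low edge (26 mm high) at -x, high edge (84 mm) at +x, so it looks up and back at the robot; normal (-0.574, 0, 0.819) in this frame.
- grip_a (a point): grip point in the brass knob of slide a: a square block 30 x 30 mm (along the rest's y and up the slope) standing 45 mm out along the face normal from a black carriage plate 60 mm wide. On the block's axis, 17 mm below its top, 28 mm above the plate; in the rest's frame x = -28.7 mm, z = 96 mm, y = -50 mm + joint value. Axes as the rest's.
- grip_b (a point): grip point in the brass knob of slide b: a square block 30 x 30 mm (along the rest's y and up the slope) standing 45 mm out along the face normal from a black carriage plate 60 mm wide. On the block's axis, 17 mm below its top, 28 mm above the plate; in the rest's frame x = -28.7 mm, z = 96 mm, y = -50 mm + joint value. Axes as the rest's.
- slide_a (a joint): travel of slide a, m: 0 = home (rest's -y end, the robot's right), grows to the rest's +y (left), full travel 0.100. Starts 0 to 0.03. Drags with 3 to 4 N and stays where left. A sound slide runs to 0.100; one that binds stops hard at about 0.05 but runs home freely. Exactly one of the two binds; which one varies and cannot be seen.
- slide_b (a joint): travel of slide b, m: 0 = home (rest's -y end, the robot's right), grows to the rest's +y (left), full travel 0.100. Starts 0 to 0.03. Drags with 3 to 4 N and stays where left. A sound slide runs to 0.100; one that binds stops hard at about 0.05 but runs home freely. Exactly one of the two binds; which one varies and cannot be seen.
- bar_a (a point): centre of the fixed lamp bar over rest a (18 x 284 x 14 mm, along the rest's y, at x = -9 mm, z = 204 to 218 mm in its frame, on 10 mm posts at y = +-134 mm). It stands above the knob's whole path, so a gripper coming straight down strikes it: come tilted about 35 degrees, square to the sloping face, from the robot's side. Axes as the rest's.
- bar_b (a point): centre of the fixed lamp bar over rest b (18 x 284 x 14 mm, along the rest's y, at x = -9 mm, z = 204 to 218 mm in its frame, on 10 mm posts at y = +-134 mm). It stands above the knob's whole path, so a gripper coming straight down strikes it: come tilted about 35 degrees, square to the sloping face, from the robot's side. Axes as the rest's.
- pad_a (a point): centre of the top of the cork reject pad of rest a: 90 mm square, 3 mm thick, on the bench on the robot's side of the rest (120 mm from its origin along its -x). Axes as the rest's.
- pad_b (a point): centre of the top of the cork reject pad of rest b: 90 mm square, 3 mm thick, on the bench on the robot's side of the rest (120 mm from its origin along its -x). Axes as the rest's.
- marker: red reject marker, 150 g: round foot 60 mm across and 14 mm high, above it a round stem 28 mm across from 22 mm to 78 mm high. Origin: centre of its underside, z up. Starts standing on the bench between and nearer than the two rests.
- vial: closed amber glass vial, 44 mm across, 85 mm tall, standing; origin centre of underside. Bystander.
- burnisher: bronze burnisher with wooden handle lying beyond the left rest's outer end, 170 mm long (its x); origin mid-length, underside. Bystander.
- upper_joint (a point): near, nickel-ringed end of the blackwood clarinet joint that lies on the round lacquered turntable (176 mm across, its top 32 mm high) behind the rests; the point is 60 mm above the bench, 95 mm from the turntable's axis. The turntable turns freely. Bystander.
Not all that is in view belongs to the job. What is shaped like the marker but blue or purple is not meant.

How it is judged:
By the outcome, as a careful person would: the job done as asked, in the order asked, and still so for the second after the job is handed in, with the robot touching nothing.
It also fails if it takes over 72 s, if anything falls off the work surface, if the arm or the gripper's body presses on something with over 40 N, if the wrist force passes 120 N, or if a joint passes its speed limit or range.

## Robot

A 6-joint arm with a two-finger parallel gripper is mounted at the origin on the work surface. World frame = base frame: x ahead of the robot, y to its left, z up, the work surface at z = 0. Lengths are in m, angles in rad, forces in N, time in s.
With the tool pointing down it reaches from about 0.25 to 0.725 m from the base axis. Payload 4 kg.
Tool frame: the origin (TCP) lies at the centre of the arm's flange, where the gripper is bolted on; the fingertips stand 173 mm ahead of it and the grasp point (between the pads) lies 155 mm ahead of it; x points along the fingers, z is the direction in which the jaws open and shut, and the axes are right-handed (so a half turn about x gives the same grasp; the last joint's range is limited). The gripper opens to 85 mm and grips with 20 to 120 N. Pads are 22 mm wide; open, the fingers measure 114 mm over their backs; the gripper's body (76 mm by 85 mm) begins 54 mm behind the grasp point. The pads swing forward as they close: fully open they stand 13 mm farther back than shut.
Start: joints at [1.273, 0.241, 0.005, 1.335, 0, 1.571], TCP at [0.147, 0.478, 0.405] pointing down, gripper open.
Joint ranges: [-2.72, 2.72], [-1.05, 1.87], [-1.09, 1.28], [-1.99, 2.15], [-1.42, 1.44], [-3.14, 3.14]. Speed limits (rad/s): [2.79, 2.79, 3.14, 3.14, 3.14, 3.14].

## Interface

Orientations are given as a unit quaternion [x, y, z, w].
In Python, from workcell import bot gives the robot as it stands.
- The arm moves only by the tool arm_command, never from a script. Its argument "moves" is one flat list of numbers, 7 for each row, row after row: the shift along the tool's x, y, z in m, then the turn, a rotation vector about the tool's x, y, z in rad, then the closure, from -1 (fully open) to 1 (shut). A call has 1 to 20 rows; each row shifts and turns the pose as measured when the row begins, along the tool's axes as they then stand; what a row does not reach is not made up. A row lasts 1/12 s, in which the tool goes at most 41.7 mm and 7.16 degrees, less where a joint would pass 70% of its speed; a pose out of reach is approached as far as the arm can. A call with a gripper value outside its range is refused whole. The fingers move at their own pace and stop on an object; the grip force is fixed at half the most. Time passes only in rows, so rows that do not move let the fingers close. It gives the time, the measured TCP pose, the force and the opening at its end, in the units of the state.
- bot.get_obs(): the state, without advancing time (a new reading comes with each control period).
- bot.camera(name): name is "scene" or "top" or "wrist"; returns the picture (420x560x3 uint8, red, green, blue); there is no depth.
- bot.get_calibration(name): a dict with "mtx" (3x3 intrinsics, pixels), "world_from_camera" (4x4, takes a point from camera to world coordinates); the wrist camera has in their place "mount" (4x4, takes a point from camera to tool coordinates, whose origin is the TCP and whose axes are the tool frame's). Camera axes: x right, y up, looking along -z (the intrinsics and any distortion apply to the point x, -y, -z); pixel columns grow to the right and rows downward; lengths in m; the calibration is good to about 2 mm. The wrist camera is an equidistant fisheye: a pixel r from the principal point sees the ray r / f radians off the axis. A picture is of the moment at which its call begins: read the wrist's pose just before it. get_calibration takes no time and is no camera call.
- bot.job_done(): hands the job in, once; it reports no verdict.
The state is a dict: "clock": time; "joint_pos": joint angles; "joint_vel": joint speeds; "tau": joint torques, N m; "eef_pos": TCP position; "tool_rot": TCP orientation; "ft_force": force on the tool from outside, world axes, zero at the start; "ft_torque": the same for the moment, N m; "grip_width": finger opening in m.
Only numpy, scipy, OpenCV 4.12 (cv2) and the standard library are available. Lean on these libraries where they do the work, as an engineer would, in place of code of your own. Each camera call takes 0.05 s, during which the arm holds its last target.

## Working session

There is one attempt and no reset: what is moved stays moved. The work goes in short steps, Python scripts to look and compute and a tool call to move; the robot and the scene stay as the last step left them, time stands still between calls to the robot, and variables do not carry over. Pictures are saved under pics/ and viewed, and the job is handed in when it is done.

Besides the shell and the picture viewer there is one more tool, called after "Request:" as name(argument=value, ...) on one line, values as JSON. arm_command: Moves the arm, as the interface text tells. Its arguments: {"type":"object","properties":{"moves":{"type":"array"}},"required":["moves"]}

```bash
mkdir -p pics; ls; python3 - <<'E'
from workcell import bot
import cv2
for n in ("scene","top"):
    cv2.imwrite(f"pics/{n}0.png",bot.camera(n)[:,:,::-1])
    c=bot.get_calibration(n);print(n,c)
print(bot.get_calibration("wrist"))
print(bot.get_obs())
E
```

```text
pics
scene {'mtx': array([[445.11430467,   0.        , 280.72328726],
       [  0.        , 445.11430467, 208.64878553],
       [  0.        ,   0.        ,   1.        ]]), 'world_from_camera': array([[ 0.42470368, -0.70085361,  0.573089  ,  1.19891374],
       [ 0.90516801,  0.31665686, -0.28354772, -0.32977904],
       [ 0.01725288,  0.63916559,  0.7688756 ,  1.03442393],
       [ 0.        ,  0.        ,  0.        ,  1.        ]])}
top {'mtx': array([[522.49193747,   0.        , 285.91283694],
       [  0.        , 522.49193747, 209.49622413],
       [  0.        ,   0.        ,   1.        ]]), 'world_from_camera': array([[ 0.01580378,  0.99133266, -0.13042162,  0.35089713],
       [-0.99954366,  0.01902185,  0.02346558,  0.00520799],
       [ 0.02574306,  0.12999126,  0.9911809 ,  1.48897728],
       [ 0.        ,  0.        ,  0.        ,  1.        ]])}
{'mtx': array([[325.1922621 ,   0.        , 281.96685547],
       [  0.        , 325.1922621 , 211.70413492],
       [  0.        ,   0.        ,   1.        ]]), 'mount': array([[-1.51089191e-04,  2.94183220e-01, -9.55749031
[... 245 characters left out ...]
0.00000000e+00,
         1.00000000e+00]])}
{'clock': 0.1, 'joint_pos': array([1.27298498e+00, 2.41346335e-01, 3.84463153e-03, 1.33521998e+00,
       7.71860449e-06, 1.57082155e+00]), 'joint_vel': array([ 0.00216795, -0.00175331,  0.00393638, -0.00030904, -0.00299026,
       -0.00095601]), 'tau': array([ 5.51769390e-04, -3.73138225e+01,  2.53009915e+01,  1.09062635e-02,
        2.16191012e-05,  7.45945066e-07]), 'eef_pos': array([0.14664084, 0.4777546 , 0.40389187]), 'tool_rot': array([-0.42068405,  0.56919909,  0.41987922,  0.56810101]), 'ft_force': array([ 0.29497936, -0.15619904,  0.02631464]), 'ft_torque': array([ 0.02069473, -0.01354589, -0.01659582]), 'grip_width': 0.08549717781684835}
```

View pics/scene0.png

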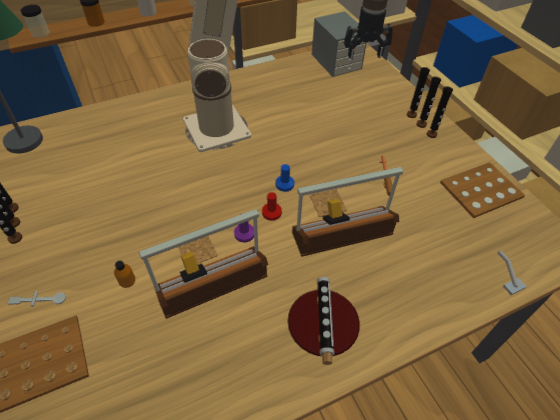

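View pics/top0.png

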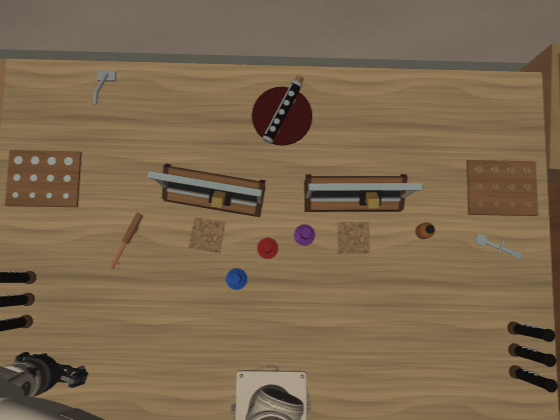

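```bash
python3 - <<'E'
import cv2
im=cv2.imread('pics/top0.png')
cv2.imwrite('pics/top0z.png',cv2.resize(im[60:260,150:420],None,fx=2.95,fy=2.95,interpolation=cv2.INTER_CUBIC))
E
```

```text
(no output)
```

View pics/top0z.png

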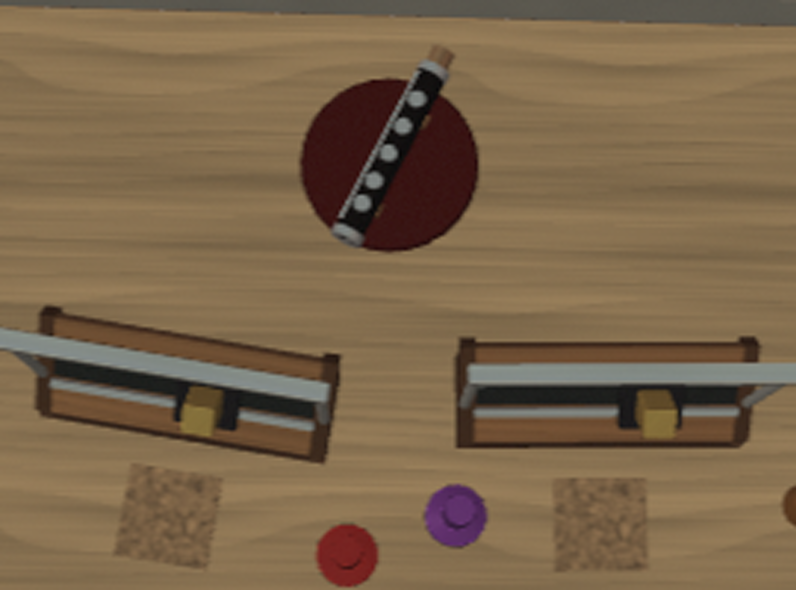

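```bash
python3 - <<'E'
import cv2
im=cv2.imread('pics/top0.png');sc=cv2.imread('pics/scene0.png')
def z(i,x,y,w,h,f,n): cv2.imwrite(n,cv2.resize(i[y:y+h,x:x+w],None,fx=f,fy=f,interpolation=cv2.INTER_CUBIC))
z(im,145,160,130,95,6,'pics/ta.png')
z(im,295,160,130,95,6,'pics/tb.png')
z(sc,285,150,130,100,6,'pics/sa.png')
z(sc,135,205,140,110,5.5,'pics/sb.png')
E
```

```text
(no output)
```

View pics/ta.png

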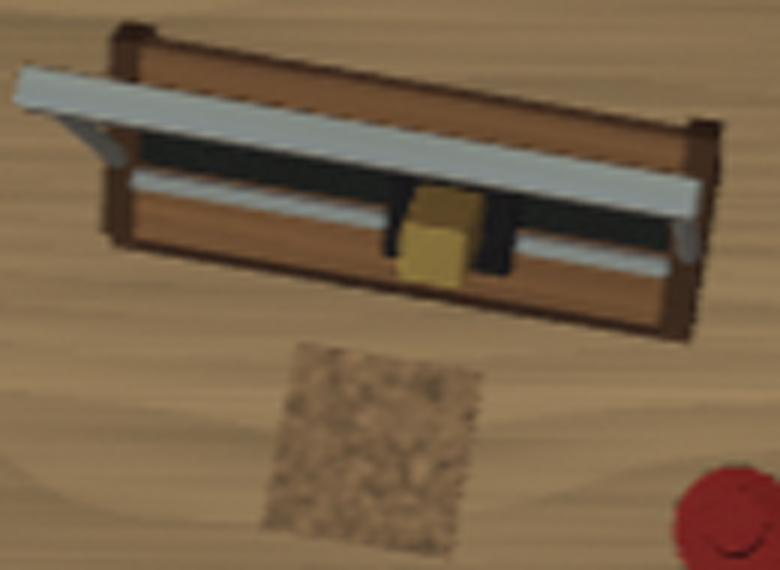

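View pics/tb.png

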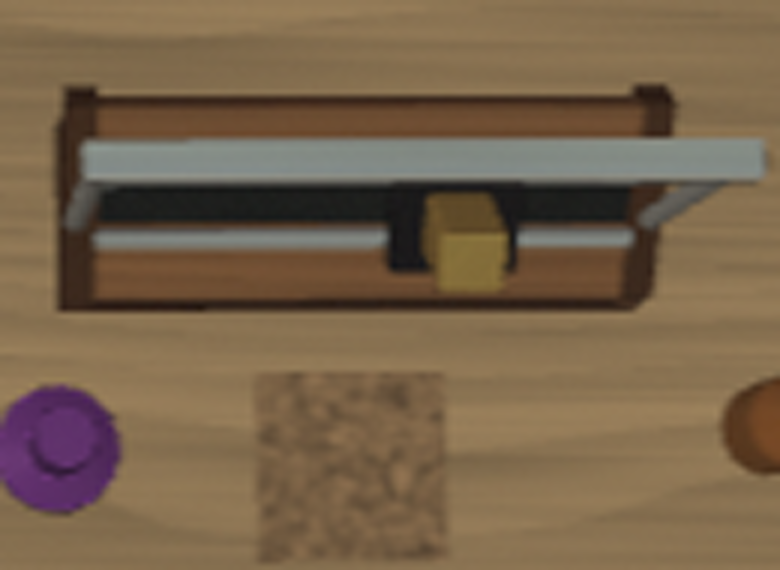

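View pics/sa.png

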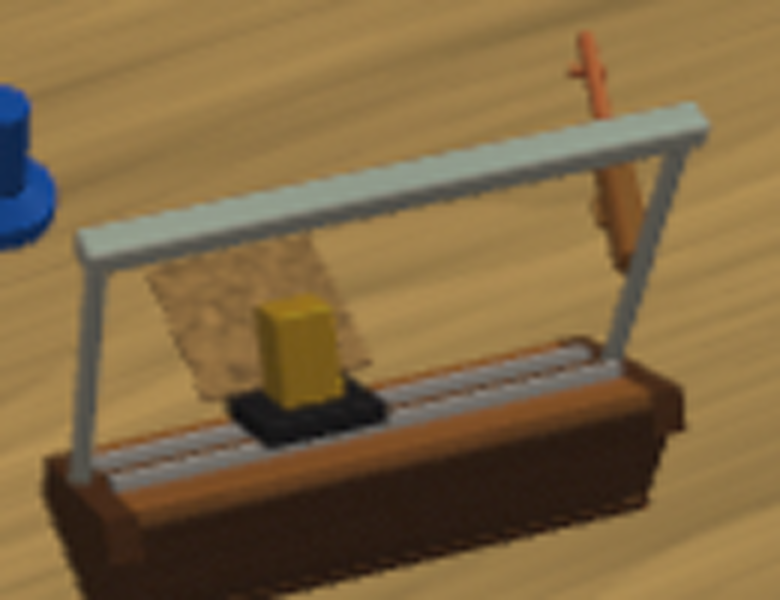

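View pics/sb.png

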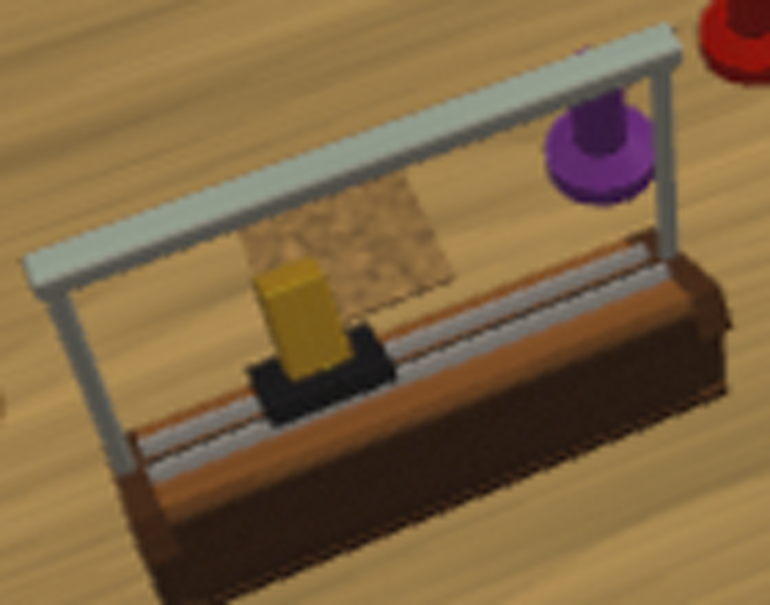

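```bash
cat > h.py <<'E'
import numpy as np, cv2
from workcell import bot
from scipy.optimize import least_squares
C={n:bot.get_calibration(n) for n in("scene","top")}
def proj(n,P):
    T=np.linalg.inv(C[n]["world_from_camera"]);p=np.atleast_2d(P)@T[:3,:3].T+T[:3,3]
    m=C[n]["mtx"];return np.c_[m[0,2]+m[0,0]*p[:,0]/-p[:,2], m[1,2]+m[1,1]*p[:,1]/p[:,2]]
def ray(n,uv,z):
    m=C[n]["mtx"];T=C[n]["world_from_camera"];d=T[:3,:3]@np.array([(uv[0]-m[0,2])/m[0,0],-(uv[1]-m[1,2])/m[1,1],-1])
    o=T[:3,3];return o+d*(z-o[2])/d[2]
E
cat > fit.py <<'E'
from h import *
def un(p,f,o): return (np.array(p,float)+.5)/f-.5+np.array(o)
pad=lambda sx,sy:(-.12+.045*sx,.045*sy,.003)
bar=lambda sx,sy:(-.009+.009*sx,.142*sy,.218)
up=np.array([.819,0,.574]);K0=np.array([-.0385,-.05,.1099])
D={'a':[("top",6,(145,160),[(pad(1,1),(300,343)),(pad(1,-1),(482,374)),(pad(-1,-1),(450,557)),(pad(-1,1),(262,528)),
 (bar(1,1),(20,66)),(bar(1,-1),(703,180)),(bar(-1,-1),(697,218)),(bar(-1,1),(14,104)),
 ('k',1,1,(410,222)),('k',1,-1,(470,228)),('k',-1,-1,(460,290)),('k',-1,1,(397,282))]),
 ("scene",6,(285,150),[(bar(-1,-1),(78,235)),(bar(1,-1),(90,256)),(bar(1,1),(708,124)),(bar(-1,1),(690,102)),(pad(-1,-1),(150,272)),(pad(1,-1),(212,400)),(pad(1,1),(370,362)),('k',0,0,(293,309))])],
'b':[("top",6,(295,160),[(pad(1,1),(255,374)),(pad(1,-1),(443,374)),(pad(-1,-1),(447,560)),(pad(-1,1),(260,562)),
 (bar(1,1),(83,143)),(bar(1,-1),(763,138)),(bar(-1,-1),(763,180)),(bar(-1,1),(80,183)),
 ('k',1,1,(437,233)),('k',1,-1,(505,230)),('k',-1,-1,(505,292)),('k',-1,1,(440,293))]),
 ("scene",5.5,(135,205),[(bar(-1,-1),(25,262)),(bar(1,-1),(38,287)),(bar(1,1),(682,50)),(bar(-1,1),(668,26)),(pad(1,1),(455,276)),('k',0,0,(288,275))])]}
for k,v in D.items():
    def res(q,split=False):
        x,y,t,j=q;R=np.array([[np.cos(t),-np.sin(t),0],[np.sin(t),np.cos(t),0],[0,0,1]]);out=[]
        for n,f,o,pts in v:
            P=[];U=[]
            for e in pts:
                if e[0]=='k': p=K0+[0,j,0]+up*.015*e[1]+np.array([0,.015*e[2],0]);u=e[3]
                else: p,u=e
                P.append(R@np.array(p)+[x,y,0]);U.append(un(u,f,o))
            out.append(proj(n,np.array(P))-np.array(U))
        return out if split else np.concatenate(out).ravel()
    s=least_squares(res,[.5,.1 if k=='a' else -.15,0,.01],loss='soft_l1')
    x,y,t,j=s.x;print(k,s.x.round(4),np.degrees(t).round(2))
    for r in res(s.x,True):print(r.round(1).tolist())
    R=np.array([[np.cos(t),-np.sin(t),0],[np.sin(t),np.cos(t),0],[0,0,1]])
    print('grip',(R@[-.0287,-.05+j,.096]+[x,y,0]).round(4),'pad',(R@[-.12,0,.003]+[x,y,0]).round(4))
for n in("top","scene"):
    im=cv2.imread(f'pics/{n}0.png');hsv=cv2.cvtColor(im,cv2.COLOR_BGR2HSV)
    for nm,lo,hi in(("red",(0,180,80),(6,255,255)),("red2",(174,180,80),(180,255,255)),("blue",(105,150,60),(125,255,255)),("pur",(130,100,50),(160,255,255))):
        m=cv2.inRange(hsv,lo,hi);c,_=cv2.findContours(m,0,2)
        for q in c:
            if 80<cv2.contourArea(q)<900:
                b=cv2.boundingRect(q);print(n,nm,cv2.contourArea(q),b, ray(n,(b[0]+b[2]/2-.5,b[1]+b[3]/2-.5),.014).round(4), ray(n,(b[0]+b[2]/2-.5,b[1]+b[3]/2-.5),.03).round(4))
E
python3 fit.py
```

```text
a [ 0.5879  0.1751 -0.1473  0.0252] -8.44
[[-0.2, 0.1], [0.7, 0.1], [0.3, 0.8], [0.3, 0.4], [0.3, -0.2], [0.3, -0.2], [0.1, 0.5], [-0.1, 0.5], [-1.1, 0.5], [0.1, 1.4], [0.7, 1.0], [0.2, 0.5]]
[[0.2, -0.1], [0.4, 1.6], [1.9, 1.2], [1.7, 0.1], [-0.0, 0.4], [-0.5, 0.9], [1.3, 0.8], [0.7, 0.1]]
grip [0.5559 0.1548 0.096 ] pad [0.4692 0.1927 0.003 ]
b [ 0.5889 -0.2211  0.0263  0.0105] 1.51
[[0.3, 0.2], [0.2, -0.0], [0.5, 0.4], [0.2, 0.3], [-0.1, -0.4], [0.5, -0.2], [0.8, -0.1], [0.5, 0.1], [0.9, 0.7], [0.7, 1.1], [-0.3, 0.8], [-0.5, 0.7]]
[[0.3, -0.2], [0.2, 1.4], [1.8, 0.2], [1.2, -0.7], [1.2, 1.1], [1.1, 0.8]]
grip [ 0.5613 -0.2613  0.096 ] pad [ 0.469  -0.2243  0.003 ]
top red 280.0 (258, 238, 19, 21) [0.4345 0.0219 0.014 ] [0.4336 0.0217 0.03  ]
top blue 294.5 (227, 269, 20, 21) [0.3466 0.1052 0.014 ] [0.3466 0.1041 0.03  ]
top pur 290.0 (295, 225, 20, 20) [ 0.4746 -0.0835  0.014 ] [ 0.4732 -0.0825  0.03  ]
scene red 314.5 (262, 193, 20, 27) [0.4176 0.0257 0.014 ] [0.4299 0.0202 0.03  ]
scene blue 268.5 (276, 165, 18, 26) [0.3271 0.1119 0.014 ] [0.3408 0.105  0.03  ]
scene blue 271.0 (52, 45, 29, 62) [-0.5209 -0.4314  0.014 ] [-0.4939 -0.4298  0.03  ]
scene pur 275.0 (234, 222, 20, 20) [ 0.4714 -0.0863  0.014 ] [ 0.4828 -0.0902  0.03  ]
```

```bash
cat >> h.py <<'E'
from scipy.spatial.transform import Rotation as Ro
RESTS={'a':(.5879,.1751,-.1473),'b':(.5889,-.2211,.0263)}
def Rapp(t,pitch=55,ysign=-1):
    "tool x pitched down 'pitch' deg along azimuth t; tool z along +-rest y"
    p=np.radians(pitch);x=np.array([np.cos(p)*np.cos(t),np.cos(p)*np.sin(t),-np.sin(p)])
    yr=np.array([-np.sin(t),np.cos(t),0]); z=yr*ysign; y=np.cross(z,x); return np.c_[x,y,z]
def rest(k,P):
    x,y,t=RESTS[k];R=Ro.from_euler('z',t).as_matrix();return R@np.array(P)+[x,y,0]
def cur():
    o=bot.get_obs();return o,np.array(o['eef_pos']),Ro.from_quat(o['tool_rot']).as_matrix()
def rows(G,R1,n=None,L=.155,start=None):
    "rows bringing grasp point to G with orientation R1, from current"
    o,p,R=cur()
    if start: p,R=start
    tcp=np.array(G)-L*R1[:,0]
    dp=R.T@(tcp-p);w=Ro.from_matrix(R.T@R1).as_rotvec()
    if n is None:n=max(1,int(np.ceil(max(np.linalg.norm(dp)/.035,np.linalg.norm(w)/.11))))
    S=sum((Ro.from_rotvec(w*k/n).as_matrix() for k in range(n)),np.zeros((3,3)))
    s=np.linalg.solve(S,dp)
    print('n',n,'row',s.round(4).tolist(),(w/n).round(4).tolist(),'| total shift',dp.round(4).tolist(),'rot',w.round(3).tolist())
    return tcp,R1
def st():
    o,p,R=cur();print('t',round(o['clock'],2),'tcp',p.round(4),'grasp',(p+.155*R[:,0]).round(4),'w',round(float(o['grip_width']),4),'q',o['joint_pos'].round(3),'F',o['ft_force'].round(2));print('x',R[:,0].round(3),'z',R[:,2].round(3))
E
python3 - <<'E'
from h import *
st();o,p,R=cur();print(R.round(3))
for ys in(-1,1):
    R1=Rapp(RESTS['a'][2],55,ys);print(R1.round(3));rows([.45,.2,.25],R1)
E
```

```text
t 0.1 tcp [0.1466 0.4778 0.4039] grasp [0.1466 0.4775 0.2489] w 0.0855 q [1.273 0.241 0.004 1.335 0.    1.571] F [ 0.29 -0.16  0.03]
x [-0.001 -0.002 -1.   ] z [ 0.293  0.956 -0.002]
[[-0.001 -0.956  0.293]
 [-0.002  0.293  0.956]
 [-1.     0.    -0.002]]
[[ 0.567  0.81  -0.147]
 [-0.084 -0.12  -0.989]
 [-0.819  0.574 -0.   ]]
n 28 row [-0.0003, -0.0125, 0.0128] [0.1021, -0.0322, 0.0025] | total shift [0.0273, -0.2836, -0.1898] rot [2.859, -0.902, 0.071]
[[ 0.567 -0.81   0.147]
 [-0.084  0.12   0.989]
 [-0.819 -0.574  0.   ]]
n 10 row [0.0099, -0.0257, -0.0209] [-0.0145, -0.0048, -0.061] | total shift [0.0273, -0.2836, -0.1898] rot [-0.145, -0.048, -0.61]
```

```bash
python3 - <<'E'
from h import *
t=RESTS['a'][2];R1=Rapp(t,55,1)
g=rest('a',[-.0287,-.05+.0252,.096]);n=-R1[:,0];print(g)
rows(g+.10*n,R1)
E
```

```text
[0.55587095 0.1547808  0.096     ]
n 12 row [0.0156, -0.0243, -0.0196] [-0.0121, -0.004, -0.0508] | total shift [0.0994, -0.3414, -0.2104] rot [-0.145, -0.048, -0.61]
```

Request:
arm_command(moves=[0.0156,-0.0243,-0.0196,-0.0121,-0.004,-0.0508,-1,0.0156,-0.0243,-0.0196,-0.0121,-0.004,-0.0508,-1,0.0156,-0.0243,-0.0196,-0.0121,-0.004,-0.0508,-1,0.0156,-0.0243,-0.0196,-0.0121,-0.004,-0.0508,-1,0.0156,-0.0243,-0.0196,-0.0121,-0.004,-0.0508,-1,0.0156,-0.0243,-0.0196,-0.0121,-0.004,-0.0508,-1,0.0156,-0.0243,-0.0196,-0.0121,-0.004,-0.0508,-1,0.0156,-0.0243,-0.0196,-0.0121,-0.004,-0.0508,-1,0.0156,-0.0243,-0.0196,-0.0121,-0.004,-0.0508,-1,0.0156,-0.0243,-0.0196,-0.0121,-0.004,-0.0508,-1])

```text
clock: 0.93
eef_pos: [0.3663, 0.2186, 0.3014]
tool_rot: [-0.584, 0.399, 0.305, 0.637]
ft_force: [0.3, 1.6, 0.8]
grip_width: 0.0854
```

```bash
python3 - <<'E'
from h import *
st()
t=RESTS['a'][2];R1=Rapp(t,55,1)
g=rest('a',[-.0287,-.05+.0252,.096]);n=-R1[:,0]
rows(g+.10*n,R1)
cv2.imwrite("pics/w1.png",bot.camera("wrist")[:,:,::-1])
E
```

```text
t 0.93 tcp [0.3663 0.2186 0.3014] grasp [0.4431 0.2065 0.1673] w 0.0854 q [ 0.648  0.042 -0.592  0.554 -0.37   0.729] F [0.3  1.61 0.8 ]
x [ 0.495 -0.078 -0.865] z [ 0.152  0.988 -0.002]
n 2 row [0.0117, -0.0226, -0.0175] [-0.0019, -0.0023, -0.0428] | total shift [0.0225, -0.0457, -0.035] rot [-0.004, -0.005, -0.086]
```

View pics/w1.png

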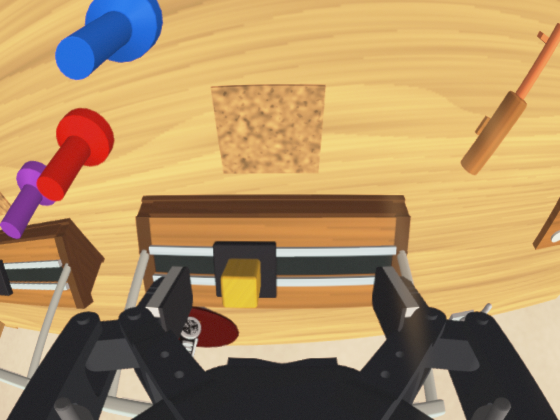

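Request:
arm_command(moves=[0.0117,-0.0226,-0.0175,-0.002,-0.0025,-0.043,-1,0.0117,-0.0226,-0.0175,-0.002,-0.0025,-0.043,-1,0,0,0,0,0,0,-1])

```text
clock: 1.23
eef_pos: [0.415, 0.168, 0.3036]
tool_rot: [-0.603, 0.373, 0.273, 0.651]
ft_force: [-0.1, 0.5, -0.1]
grip_width: 0.0857
```

```bash
cat >> h.py <<'E'
W=bot.get_calibration("wrist")
def wproj(P,p,R):
    q=(np.atleast_2d(P)-p)@R; M=W['mount'];c=(q-M[:3,3])@M[:3,:3]
    v=np.c_[c[:,0],-c[:,1],-c[:,2]];r=np.linalg.norm(v[:,:2],axis=1);th=np.arctan2(r,v[:,2]);m=W['mtx']
    return np.c_[m[0,2]+m[0,0]*th*v[:,0]/r,m[1,2]+m[1,1]*th*v[:,1]/r]
def wray(uv,z,p,R):
    m=W['mtx'];a=(uv[0]-m[0,2])/m[0,0];b=(uv[1]-m[1,2])/m[1,1];th=np.hypot(a,b)
    v=np.array([np.sin(th)*a/th,-np.sin(th)*b/th,-np.cos(th)]);M=W['mount']
    d=R@(M[:3,:3]@v);o=p+R@M[:3,3];return o+d*(z-o[2])/d[2]
E
python3 - <<'E'
from h import *
st();o,p,R=cur()
t=RESTS['a'][2];R1=Rapp(t,55,1)
g=rest('a',[-.0287,-.05+.0252,.096]);n=-R1[:,0]
rows(g+.10*n,R1)
im=bot.camera("wrist")[:,:,::-1].copy();cv2.imwrite("pics/w2raw.png",im)
P=[rest('a',[-.12+.045*a,.045*b,.003]) for a in(-1,1) for b in(-1,1)]
P+=[rest('a',np.array([-.0385,-.0248,.1099])+.015*a*np.array([.819,0,.574])+[0,.015*b,0]) for a in(-1,1) for b in(-1,1)]
P+=[rest('a',[-.045,b*.14,.026]) for b in(-1,1)]
for u in wproj(P,p,R):cv2.circle(im,tuple(int(v) for v in u.round()),2,(255,0,255),-1)
cv2.imwrite("pics/w2.png",im)
E
```

```text
t 1.23 tcp [0.415  0.168  0.3036] grasp [0.5037 0.1534 0.1773] w 0.0857 q [ 0.487  0.046 -0.621  0.388 -0.359  0.547] F [-0.12  0.55 -0.09]
x [ 0.573 -0.094 -0.814] z [ 0.156  0.988 -0.004]
n 1 row [-0.004, 0.0033, 0.0075] [-0.0054, -0.0092, 0.0081] | total shift [-0.004, 0.0033, 0.0075] rot [-0.005, -0.009, 0.008]
```

View pics/w2.png

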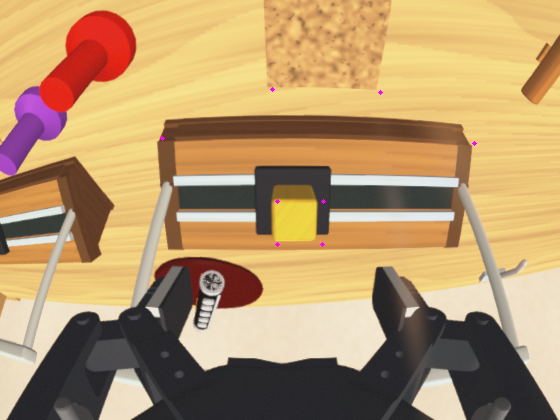

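```bash
python3 - <<'E'
import cv2
im=cv2.imread('pics/w2raw.png')
cv2.imwrite('pics/w2z.png',cv2.resize(im[70:260,150:490],None,fx=2.3,fy=2.3,interpolation=cv2.INTER_CUBIC))
E
```

```text
(no output)
```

View pics/w2z.png

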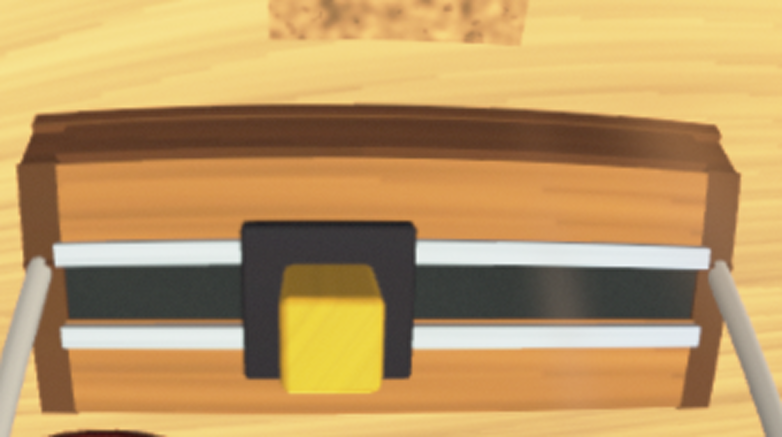

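```bash
cat > wfit.py <<'E'
from h import *
up=np.array([.819,0,.574]);K0=np.array([-.0385,-.05,.1099])
def wfit(pts,knob,p,R,x0):
    def res(q):
        x,y,t,j=q;Rz=Ro.from_euler('z',t).as_matrix()
        P=[Rz@np.array(a)+[x,y,0] for a,_ in pts]+[Rz@(K0+[0,j,0]+up*.015*a+np.array([0,.015*b,0]))+[x,y,0] for a,b,_ in knob]
        U=[u for _,u in pts]+[k[2] for k in knob]
        return (wproj(P,p,R)-np.array(U)).ravel()
    s=least_squares(res,x0,loss='soft_l1');print(s.x.round(4),np.degrees(s.x[2]).round(2));print(res(s.x).reshape(-1,2).round(1).tolist());return s.x
E
python3 - <<'E'
from wfit import *
o,p,R=cur()
z=lambda u:np.array(u)/2.3+[150,70]
pts=[((-.075,-.045,.003),z((269,38))),((-.075,.045,.003),z((522,45))),((-.045,-.14,.026),z((20,162))),((-.045,.14,.026),z((738,172))),((.045,-.14,.084),z((42,410))),((.045,.14,.084),z((710,405)))]
kn=[(-1,-1,z((281,297))),(-1,1,z((383,297))),(1,1,z((380,390))),(1,-1,z((287,392)))]
wfit(pts,kn,p,R,[.588,.175,-.147,.025])
wfit(pts[:2]+pts[4:],kn,p,R,[.588,.175,-.147,.025])
E
```

```text
[ 0.582   0.1727 -0.1492  0.0253] -8.55
[[0.2, -0.2], [-0.0, -0.3], [-2.0, -3.9], [1.8, -3.7], [1.3, 2.4], [-2.9, 2.4], [-1.1, -0.0], [1.6, -0.0], [1.5, 3.0], [-3.1, 2.3]]
[ 0.5812  0.173  -0.1451  0.0253] -8.32
[[-0.0, -0.9], [0.0, -1.3], [1.5, 2.2], [-2.0, 1.7], [-1.2, -0.7], [1.7, -0.8], [1.7, 2.4], [-3.0, 1.7]]
```

```bash
sed -i "s/'a':(.5879,.1751,-.1473)/'a':(.585,.174,-.1473)/" h.py; python3 - <<'E'
from h import *
t=RESTS['a'][2];R1=Rapp(t,55,1)
g=rest('a',[-.0287,-.05+.0253,.096]);n=-R1[:,0];print(g)
s=rows(g+.09*n,R1,1)
rows(g,R1,4,start=s)
E
```

```text
[0.55298563 0.15377972 0.096     ]
n 1 row [0.0047, 0.0041, 0.0057] [-0.0042, -0.0089, 0.0042] | total shift [0.0047, 0.0041, 0.0057] rot [-0.004, -0.009, 0.004]
n 4 row [0.0225, 0.0, -0.0] [0.0, 0.0, 0.0] | total shift [0.09, 0.0, -0.0] rot [0.0, 0.0, 0.0]
```

Request:
arm_command(moves=[0.0047,0.0041,0.0057,-0.0042,-0.0089,0.0042,-1,0.0225,0,0,0,0,0,-1,0.0225,0,0,0,0,0,-1,0.0225,0,0,0,0,0,-1,0,0,0,0,0,0,-1])

```text
clock: 1.7
eef_pos: [0.4513, 0.1727, 0.2383]
tool_rot: [-0.601, 0.37, 0.284, 0.649]
ft_force: [-1.7, -0.9, -0.1]
grip_width: 0.0855
```

```bash
python3 - <<'E'
from h import *
st()
t=RESTS['a'][2];R1=Rapp(t,55,1)
g=rest('a',[-.0287,-.05+.0253,.096])
rows(g,R1,1)
cv2.imwrite("pics/w3.png",bot.camera("wrist")[:,:,::-1])
E
```

```text
t 1.7 tcp [0.4513 0.1727 0.2383] grasp [0.5388 0.1609 0.111 ] w 0.0855 q [ 0.45   0.215 -0.638  0.193 -0.32   0.505] F [-1.7  -0.89 -0.12]
x [ 0.565 -0.076 -0.822] z [0.14  0.99  0.004]
n 1 row [0.0209, -0.0031, -0.0039] [0.0038, 0.0074, -0.0046] | total shift [0.0209, -0.0031, -0.0039] rot [0.004, 0.007, -0.005]
```

View pics/w3.png

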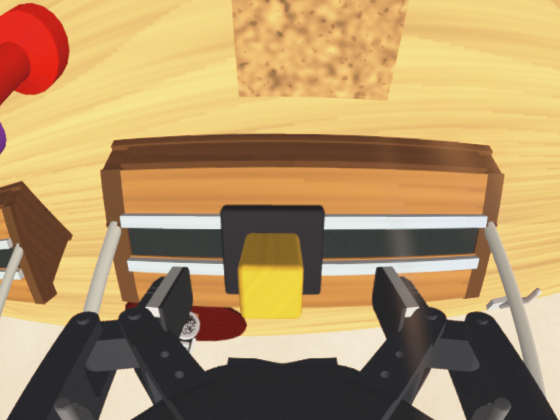

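Request:
arm_command(moves=[0.01,-0.0031,-0.004,0.004,0.0075,-0.0045,-1,0.011,0,0,0,0,0,-1,0,0,0,0,0,0,-1])

```text
clock: 2.0
eef_pos: [0.4642, 0.1691, 0.2237]
tool_rot: [-0.602, 0.37, 0.281, 0.649]
ft_force: [0.3, -0.1, -0.8]
grip_width: 0.0855
```

```bash
python3 - <<'E'
from h import *
st()
t=RESTS['a'][2];R1=Rapp(t,55,1)
g=rest('a',[-.0287,-.05+.0253,.096])
rows(g,R1,1)
cv2.imwrite("pics/w4.png",bot.camera("wrist")[:,:,::-1])
E
```

```text
t 2.0 tcp [0.4642 0.1691 0.2237] grasp [0.5521 0.1565 0.0967] w 0.0855 q [ 0.432  0.259 -0.633  0.147 -0.317  0.487] F [ 0.28 -0.13 -0.84]
x [ 0.568 -0.081 -0.819] z [0.142 0.99  0.   ]
n 1 row [0.0013, -0.0006, -0.0022] [0.0039, 0.0028, -0.0002] | total shift [0.0013, -0.0006, -0.0022] rot [0.004, 0.003, -0.0]
```

View pics/w4.png

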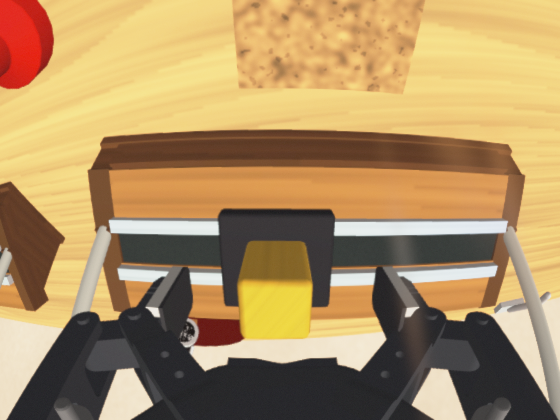

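Request:
arm_command(moves=[0.001,0,-0.003,0,0,0,-1,0,0,0,0,0,0,0.5,0,0,0,0,0,0,1,0,0,0,0,0,0,1,0,0,0,0,0,0,1,0,0,0,0,0,0,1,0,0,0,0,0,0,1,0,0,0,0,0,0,1])

```text
clock: 2.72
eef_pos: [0.4634, 0.1666, 0.2268]
tool_rot: [-0.602, 0.368, 0.28, 0.65]
ft_force: [1.1, 0.7, -1.3]
grip_width: 0.0292
```

```bash
python3 - <<'E'
from h import *
st()
cv2.imwrite("pics/w5.png",bot.camera("wrist")[:,:,::-1])
E
```

```text
t 2.72 tcp [0.4634 0.1666 0.2268] grasp [0.552  0.1543 0.1002] w 0.0292 q [ 0.427  0.25  -0.637  0.145 -0.314  0.482] F [ 1.13  0.7  -1.33]
x [ 0.572 -0.079 -0.817] z [0.141 0.99  0.003]
```

View pics/w5.png

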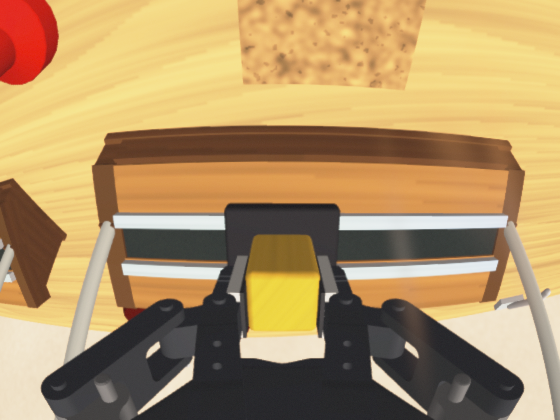

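Request:
arm_command(moves=[0,0,0.005,0,0,0,1,0,0,0.005,0,0,0,1,0,0,0.005,0,0,0,1,0,0,0.005,0,0,0,1])

```text
clock: 3.1
eef_pos: [0.4662, 0.1856, 0.2268]
tool_rot: [-0.603, 0.37, 0.278, 0.65]
ft_force: [0.2, -3.0, 1.5]
grip_width: 0.0292
```

```bash
python3 - <<'E'
from h import *
st()
E
```

```text
t 3.1 tcp [0.4662 0.1856 0.2268] grasp [0.5547 0.1724 0.1002] w 0.0292 q [ 0.465  0.269 -0.607  0.171 -0.339  0.52 ] F [ 0.18 -2.95  1.49]
x [ 0.571 -0.085 -0.817] z [ 0.146  0.989 -0.001]
```

Request:
arm_command(moves=[0,0,0.005,0,0,0,1,0,0,0.005,0,0,0,1,0,0,0.005,0,0,0,1])

```text
clock: 3.35
eef_pos: [0.4675, 0.1958, 0.2262]
tool_rot: [-0.607, 0.377, 0.269, 0.646]
ft_force: [-3.1, -22.7, 9.9]
grip_width: 0.0293
```

```bash
python3 - <<'E'
from h import *
st()
E
```

```text
t 3.35 tcp [0.4675 0.1958 0.2262] grasp [0.5559 0.1788 0.1   ] w 0.0293 q [ 0.491  0.283 -0.586  0.196 -0.374  0.548] F [ -3.09 -22.69   9.88]
x [ 0.57  -0.11  -0.814] z [ 0.161  0.987 -0.021]
```

```bash
python3 - <<'E'
from h import *
t=RESTS['a'][2];R1=Rapp(t,55,1)
o,p,R=cur();rows(p+.155*R[:,0],R1,1)
E
```

```text
n 1 row [0.0001, -0.0013, -0.0039] [0.0004, -0.0248, 0.0083] | total shift [0.0001, -0.0013, -0.0039] rot [0.0, -0.025, 0.008]
```

Request:
arm_command(moves=[0,-0.001,-0.0035,0,-0.025,0.008,1,0,0,0,0,0,0,1,0,0,0,0,0,0,1])

```text
clock: 3.6
eef_pos: [0.4677, 0.1916, 0.2269]
tool_rot: [-0.602, 0.373, 0.277, 0.649]
ft_force: [-1.0, -2.6, 0.5]
grip_width: 0.0298
```

```bash
python3 - <<'E'
from h import *
st()
E
```

```text
t 3.6 tcp [0.4677 0.1916 0.2269] grasp [0.5557 0.1776 0.1001] w 0.0298 q [ 0.477  0.276 -0.593  0.187 -0.348  0.534] F [-1.01 -2.61  0.45]
x [ 0.568 -0.09  -0.818] z [ 0.15   0.989 -0.005]
```

Request:
arm_command(moves=[0,0,0,0,0,0,-1,0,0,0,0,0,0,-1,0,0,0,0,0,0,-1,0,0,0,0,0,0,-1,0,0,0,0,0,0,-1,-0.02,0,0,0,0,0,-1,-0.025,0,0,0,0,0,-1,-0.03,0,0,0,0,0,-1,-0.03,0,0,0,0,0,-1,-0.03,0,0,0,0,0,-1,0,0,0,0,0,0,-1])

```text
clock: 4.52
eef_pos: [0.3887, 0.2077, 0.3397]
tool_rot: [-0.602, 0.372, 0.282, 0.648]
ft_force: [0.7, 1.0, -0.4]
grip_width: 0.0854
```

```bash
python3 - <<'E'
from h import *
st()
cv2.imwrite("pics/w6.png",bot.camera("wrist")[:,:,::-1])
t=RESTS['b'][2];R1=Rapp(t,55,1)
g=rest('b',[-.0287,-.05+.0105,.096]);n=-R1[:,0];print(g)
rows(g+.12*n,R1)
E
```

```text
t 4.52 tcp [0.3887 0.2077 0.3397] grasp [0.4761 0.1949 0.2123] w 0.0854 q [ 0.606 -0.001 -0.549  0.554 -0.399  0.653] F [ 0.67  1.01 -0.41]
x [ 0.564 -0.083 -0.822] z [ 0.143  0.99  -0.001]
[ 0.56124866 -0.26134106  0.096     ]
n 14 row [0.0029, -0.0019, -0.0337] [-0.0099, -0.0071, -0.0004] | total shift [0.0613, -0.0575, -0.466] rot [-0.139, -0.099, -0.006]
```

View pics/w6.png

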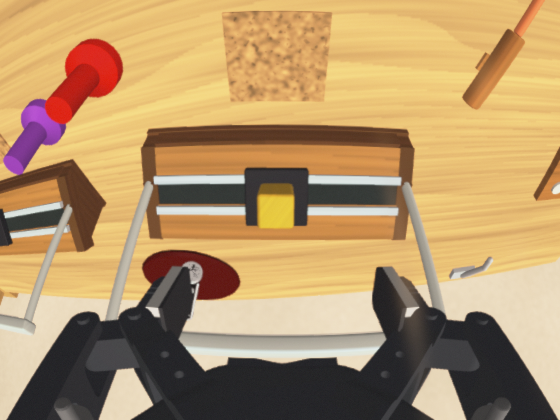

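Request:
arm_command(moves=[0.003,-0.002,-0.0337,-0.01,-0.007,0,-1,0.003,-0.002,-0.0337,-0.01,-0.007,0,-1,0.003,-0.002,-0.0337,-0.01,-0.007,0,-1,0.003,-0.002,-0.0337,-0.01,-0.007,0,-1,0.003,-0.002,-0.0337,-0.01,-0.007,0,-1,0.003,-0.002,-0.0337,-0.01,-0.007,0,-1,0.003,-0.002,-0.0337,-0.01,-0.007,0,-1,0.003,-0.002,-0.0337,-0.01,-0.007,0,-1,0.003,-0.002,-0.0337,-0.01,-0.007,0,-1,0.003,-0.002,-0.0337,-0.01,-0.007,0,-1,0.003,-0.002,-0.0337,-0.01,-0.007,0,-1,0.003,-0.002,-0.0337,-0.01,-0.007,0,-1,0.003,-0.002,-0.0337,-0.01,-0.007,0,-1,0.003,-0.002,-0.0337,-0.01,-0.007,0,-1,0,0,0,0,0,0,-1])

```text
clock: 5.82
eef_pos: [0.4108, -0.2863, 0.3067]
tool_rot: [0.632, -0.313, -0.343, -0.62]
ft_force: [0.8, 0.4, 1.3]
grip_width: 0.0857
```

```bash
python3 - <<'E'
from h import *
st()
im=bot.camera("wrist")[:,:,::-1];cv2.imwrite("pics/w7.png",im)
t=RESTS['b'][2];R1=Rapp(t,55,1)
g=rest('b',[-.0287,-.05+.0105,.096]);n=-R1[:,0];print(g)
rows(g+.10*n,R1)
E
```

```text
t 5.82 tcp [ 0.4108 -0.2863  0.3067] grasp [ 0.499  -0.2817  0.1793] w 0.0857 q [-0.711  0.158 -0.47   0.478  0.404 -0.659] F [0.76 0.36 1.26]
x [ 0.569  0.03  -0.822] z [-0.046  0.999  0.004]
[ 0.56124866 -0.26134106  0.096     ]
n 1 row [0.0043, -0.0042, 0.0186] [0.0126, 0.0177, -0.007] | total shift [0.0043, -0.0042, 0.0186] rot [0.013, 0.018, -0.007]
```

View pics/w7.png

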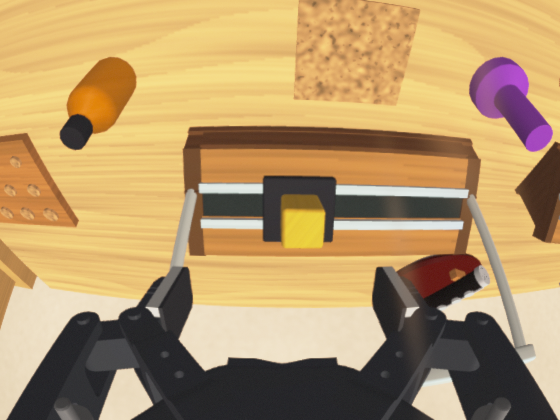

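```bash
python3 - <<'E'
from wfit import *
o,p,R=cur()
pts=[((-.075,-.045,.003),(294,103)),((-.075,.045,.003),(399,105)),((.045,-.14,.084),(191,255)),((.045,.14,.084),(467,256)),((-.045,-.14,.026),(185,150)),((-.045,.14,.026),(479,158)),((-.165,.045,.003),(419,12))]
kn=[(-1,-1,(281,211)),(-1,1,(325,210)),(1,1,(323,246)),(1,-1,(284,248))]
wfit(pts,kn,p,R,[.588,-.221,.026,.01])
wfit(pts[:4]+pts[6:],kn,p,R,[.588,-.221,.026,.01])
E
```

```text
[ 0.5861 -0.222   0.0258  0.0091] 1.48
[[0.2, -1.9], [-2.7, 1.9], [1.1, 3.2], [-4.2, -0.6], [-1.6, -3.7], [1.9, -2.0], [1.8, -1.1], [0.4, 0.1], [0.5, 1.4], [0.1, 5.9], [-3.2, 4.0]]
[ 0.5848 -0.222   0.0276  0.0091] 1.58
[[0.1, -3.1], [-2.5, 0.6], [0.9, 2.6], [-3.6, -1.3], [1.8, -2.7], [0.2, -1.0], [0.6, 0.3], [0.2, 5.1], [-3.2, 3.1]]
```

```bash
sed -i "s/'b':(.5889,-.2211,.0263)/'b':(.5865,-.2217,.0263)/" h.py; python3 - <<'E'
from h import *
t=RESTS['b'][2];R1=Rapp(t,55,1)
g=rest('b',[-.0287,-.05+.0097,.096]);n=-R1[:,0];print(g)
s=rows(g+.09*n,R1,1)
E
```

```text
[ 0.55886969 -0.26274079  0.096     ]
n 1 row [0.0129, -0.0022, 0.0171] [0.0126, 0.0177, -0.007] | total shift [0.0129, -0.0022, 0.0171] rot [0.013, 0.018, -0.007]
```

Request:
arm_command(moves=[0.013,-0.002,0.017,0.0126,0.0177,-0.007,-1,0.0225,0,0,0,0,0,-1,0.0225,0,0,0,0,0,-1,0.0225,0,0,0,0,0,-1,0,0,0,0,0,0,-1])

```text
clock: 6.28
eef_pos: [0.4565, -0.2641, 0.2351]
tool_rot: [0.629, -0.32, -0.335, -0.624]
ft_force: [0.4, 0.6, -0.1]
grip_width: 0.0853
```

```bash
python3 - <<'E'
from h import *
st()
t=RESTS['b'][2];R1=Rapp(t,55,1)
g=rest('b',[-.0287,-.05+.0097,.096])
rows(g,R1,1)
cv2.imwrite("pics/w8.png",bot.camera("wrist")[:,:,::-1])
E
```

```text
t 6.28 tcp [ 0.4565 -0.2641  0.2351] grasp [ 0.545  -0.2617  0.1078] w 0.0853 q [-0.608  0.298 -0.527  0.236  0.346 -0.537] F [ 0.36  0.62 -0.12]
x [ 0.571  0.015 -0.821] z [-0.021  1.     0.004]
n 1 row [0.0176, -0.0041, -0.0013] [-0.0064, 0.0003, -0.0031] | total shift [0.0176, -0.0041, -0.0013] rot [-0.006, 0.0, -0.003]
```

View pics/w8.png

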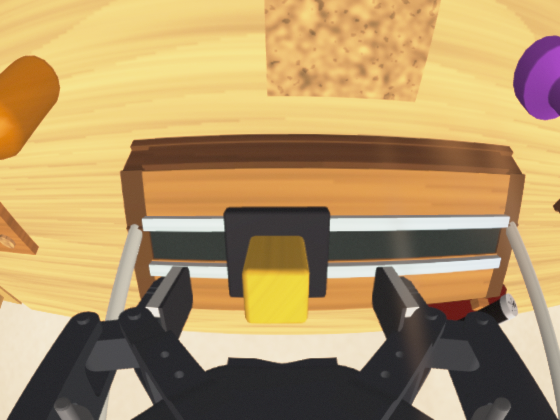

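Request:
arm_command(moves=[0.009,-0.004,-0.002,-0.006,0,-0.003,-1,0.0095,0,0,0,0,0,-1,0.001,0,-0.001,0,0,0,-1,0,0,0,0,0,0,0.5,0,0,0,0,0,0,1,0,0,0,0,0,0,1,0,0,0,0,0,0,1,0,0,0,0,0,0,1,0,0,0,0,0,0,1,0,0,0,0,0,0,1])

```text
clock: 7.17
eef_pos: [0.4711, -0.2661, 0.2243]
tool_rot: [0.632, -0.317, -0.334, -0.623]
ft_force: [2.8, 0.1, -2.3]
grip_width: 0.0292
```

```bash
python3 - <<'E'
from h import *
st()
E
```

```text
t 7.17 tcp [ 0.4711 -0.2661  0.2243] grasp [ 0.5604 -0.2639  0.0976] w 0.0292 q [-0.595  0.336 -0.511  0.203  0.341 -0.53 ] F [ 2.79  0.13 -2.25]
x [ 0.576  0.014 -0.817] z [-0.027  1.    -0.001]
```

Request:
arm_command(moves=[0,0,0.005,0,0,0,1,0,0,0.006,0,0,0,1,0,0,0.006,0,0,0,1,0,0,0.006,0,0,0,1,0,0,0.006,0,0,0,1,0,0,0.006,0,0,0,1,0,0,0.006,0,0,0,1,0,0,0.006,0,0,0,1,0,0,0.006,0,0,0,1])

```text
clock: 7.92
eef_pos: [0.4697, -0.21, 0.2242]
tool_rot: [0.633, -0.319, -0.332, -0.623]
ft_force: [3.7, -3.7, -4.0]
grip_width: 0.0291
```

```bash
python3 - <<'E'
from h import *
st()
E
```

```text
t 7.92 tcp [ 0.4697 -0.21    0.2242] grasp [ 0.5591 -0.2085  0.0976] w 0.0291 q [-0.492  0.287 -0.595  0.136  0.285 -0.435] F [ 3.7  -3.68 -3.97]
x [ 0.577  0.01  -0.817] z [-0.023  1.    -0.004]
```

Request:
arm_command(moves=[0,0,0.006,0,0,0,1,0,0,0.006,0,0,0,1,0,0,0.006,0,0,0,1,0,0,0.006,0,0,0,1,0,0,0.006,0,0,0,1,0,0,0.005,0,0,0,1,0,0,0.004,0,0,0,1])

```text
clock: 8.5
eef_pos: [0.4693, -0.1722, 0.2244]
tool_rot: [0.636, -0.327, -0.325, -0.619]
ft_force: [6.8, -20.6, -13.0]
grip_width: 0.0291
```

```bash
python3 - <<'E'
from h import *
st()
E
```

```text
t 8.5 tcp [ 0.4693 -0.1722  0.2244] grasp [ 0.5585 -0.1743  0.0976] w 0.0291 q [-0.408  0.257 -0.645  0.091  0.218 -0.358] F [  6.83 -20.57 -13.  ]
x [ 0.575 -0.014 -0.818] z [-0.008  1.    -0.022]
```

Request:
arm_command(moves=[0,-0.001,-0.0033,0,-0.025,0.006,1,0,0,0,0,0,0,1,0,0,0,0,0,0,-1,0,0,0,0,0,0,-1,0,0,0,0,0,0,-1,0,0,0,0,0,0,-1,0,0,0,0,0,0,-1,0,0,0,0,0,0,-1,-0.02,0,0,0,0,0,-1,-0.025,0,0,0,0,0,-1,-0.03,0,0,0,0,0,-1,-0.03,0,0,0,0,0,-1,-0.03,0,0,0,0,0,-1,0,0,0,0,0,0,-1])

```text
clock: 9.67
eef_pos: [0.3894, -0.1732, 0.3385]
tool_rot: [0.63, -0.321, -0.338, -0.622]
ft_force: [-0.2, 0.3, 0.9]
grip_width: 0.0856
```

```bash
python3 - <<'E'
from h import *
st()
im=bot.camera("wrist")[:,:,::-1];cv2.imwrite("pics/w9.png",im)
t=RESTS['a'][2];R1=Rapp(t,55,1)
g=rest('a',[-.0287,0,.096]);n=-R1[:,0];print(g)
rows(g+.11*n,R1)
E
```

```text
t 9.67 tcp [ 0.3894 -0.1732  0.3385] grasp [ 0.4771 -0.1707  0.2108] w 0.0856 q [-0.507 -0.055 -0.612  0.48   0.293 -0.452] F [-0.22  0.31  0.88]
x [ 0.566  0.016 -0.824] z [-0.027  1.     0.001]
[0.55661079 0.17821224 0.096     ]
n 11 row [0.0016, 0.0015, 0.034] [0.0129, 0.0091, -0.0009] | total shift [0.0351, -0.0079, 0.3731] rot [0.142, 0.1, -0.01]
```

View pics/w9.png

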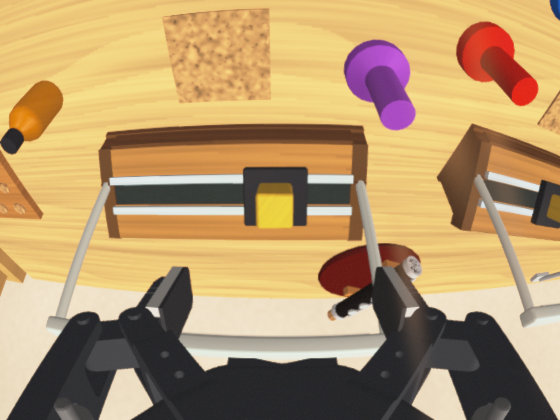

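```bash
python3 - <<'E'
from wfit import *
o,p,R=cur()
for j in(.05,.09,.1):
    P=[rest('b',K0+[0,j,0]+up*.015*a+np.array([0,.015*b,0])) for a in(-1,1) for b in(-1,1)]
    P+=[rest('b',[.045,.14,.084]),rest('b',[.045,-.14,.084])]
    print(j,wproj(P,p,R).round(1).tolist())
# triangulate marker from wrist frames
E
```

```text
0.05 [[197.7, 195.4], [234.7, 195.1], [200.4, 231.0], [236.3, 231.2], [364.4, 242.6], [114.4, 240.7]]
0.09 [[247.4, 195.0], [285.8, 194.9], [248.5, 231.3], [285.7, 231.3], [364.4, 242.6], [114.4, 240.7]]
0.1 [[260.1, 195.0], [298.7, 194.9], [260.9, 231.3], [298.2, 231.2], [364.4, 242.6], [114.4, 240.7]]
```

Request:
arm_command(moves=[0.0016,0.0015,0.034,0.0129,0.0091,-0.0009,-1,0.0016,0.0015,0.034,0.0129,0.0091,-0.0009,-1,0.0016,0.0015,0.034,0.0129,0.0091,-0.0009,-1,0.0016,0.0015,0.034,0.0129,0.0091,-0.0009,-1,0.0016,0.0015,0.034,0.0129,0.0091,-0.0009,-1,0.0016,0.0015,0.034,0.0129,0.0091,-0.0009,-1,0.0016,0.0015,0.034,0.0129,0.0091,-0.0009,-1,0.0016,0.0015,0.034,0.0129,0.0091,-0.0009,-1,0.0016,0.0015,0.034,0.0129,0.0091,-0.0009,-1,0.0016,0.0015,0.034,0.0129,0.0091,-0.0009,-1,0.0016,0.0015,0.034,0.0129,0.0091,-0.0009,-1,0,0,0,0,0,0,-1])

```text
clock: 10.72
eef_pos: [0.41, 0.2158, 0.3047]
tool_rot: [-0.599, 0.376, 0.272, 0.652]
ft_force: [0.8, 1.6, 0.7]
grip_width: 0.0859
```

```bash
python3 - <<'E'
from h import *
st()
t=RESTS['a'][2];R1=Rapp(t,55,1)
g=rest('a',[-.0287,0,.096]);n=-R1[:,0]
rows(g+.09*n,R1,1)
E
```

```text
t 10.72 tcp [0.41   0.2158 0.3047] grasp [0.4982 0.201  0.1781] w 0.0859 q [ 0.597  0.089 -0.562  0.447 -0.41   0.661] F [0.85 1.55 0.71]
x [ 0.569 -0.096 -0.817] z [ 0.164  0.986 -0.001]
n 1 row [0.0125, -0.0038, -0.0155] [-0.0135, -0.011, 0.0045] | total shift [0.0125, -0.0038, -0.0155] rot [-0.013, -0.011, 0.005]
```

Request:
arm_command(moves=[0.0125,-0.004,-0.0155,-0.0135,-0.011,0.0045,-1,0.0225,0,0,0,0,0,-1,0.0225,0,0,0,0,0,-1,0.0225,0,0,0,0,0,-1,0,0,0,0,0,0,-1])

```text
clock: 11.13
eef_pos: [0.4567, 0.1985, 0.2344]
tool_rot: [-0.604, 0.369, 0.285, 0.646]
ft_force: [-0.8, -0.8, 0.3]
grip_width: 0.0856
```

```bash
python3 - <<'E'
from h import *
st()
t=RESTS['a'][2];R1=Rapp(t,55,1)
g=rest('a',[-.0287,0,.096]);n=-R1[:,0]
rows(g,R1,1)
cv2.imwrite("pics/w10.png",bot.camera("wrist")[:,:,::-1])
E
```

```text
t 11.13 tcp [0.4567 0.1985 0.2344] grasp [0.5443 0.1867 0.1071] w 0.0856 q [ 0.498  0.251 -0.6    0.21  -0.344  0.539] F [-0.8  -0.84  0.33]
x [ 0.565 -0.077 -0.821] z [ 0.132  0.991 -0.002]
n 1 row [0.0167, -0.004, -0.0056] [0.0133, 0.0072, -0.0039] | total shift [0.0167, -0.004, -0.0056] rot [0.013, 0.007, -0.004]
```

View pics/w10.png

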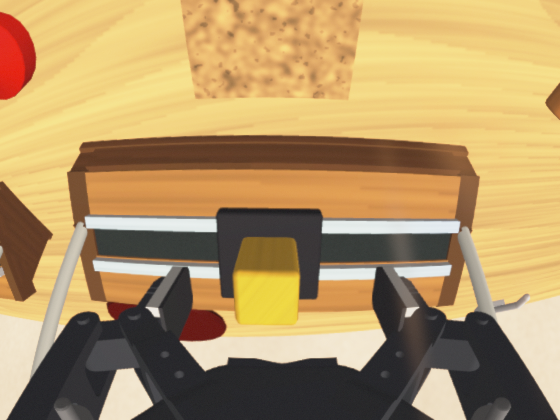

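Request:
arm_command(moves=[0.008,-0.004,-0.006,0.013,0.007,-0.004,-1,0.0095,0,0,0,0,0,-1,0.001,0,-0.001,0,0,0,-1,0,0,0,0,0,0,0.5,0,0,0,0,0,0,1,0,0,0,0,0,0,1,0,0,0,0,0,0,1,0,0,0,0,0,0,1,0,0,0,0,0,0,1,0,0,0,0,0,0,1])

```text
clock: 12.02
eef_pos: [0.4693, 0.1891, 0.2237]
tool_rot: [-0.601, 0.371, 0.279, 0.651]
ft_force: [2.5, -0.0, -3.0]
grip_width: 0.0295
```

```bash
python3 - <<'E'
from h import *
st()
E
```

```text
t 12.02 tcp [0.4693 0.1891 0.2237] grasp [0.5577 0.1763 0.097 ] w 0.0295 q [ 0.468  0.281 -0.6    0.167 -0.338  0.525] F [ 2.47 -0.   -2.96]
x [ 0.57  -0.083 -0.818] z [0.147 0.989 0.002]
```

Now home (−z), 50 mm.

Request:
arm_command(moves=[0,0,-0.005,0,0,0,1,0,0,-0.006,0,0,0,1,0,0,-0.006,0,0,0,1,0,0,-0.006,0,0,0,1,0,0,-0.006,0,0,0,1,0,0,-0.006,0,0,0,1,0,0,-0.006,0,0,0,1,0,0,-0.006,0,0,0,1,0,0,-0.005,0,0,0,1])

```text
clock: 12.77
eef_pos: [0.4618, 0.1375, 0.224]
tool_rot: [-0.599, 0.365, 0.285, 0.653]
ft_force: [9.5, 32.9, -16.4]
grip_width: 0.0294
```

```bash
python3 - <<'E'
from h import *
st()
E
```

```text
t 12.77 tcp [0.4618 0.1375 0.224 ] grasp [0.5503 0.1274 0.0972] w 0.0294 q [ 0.36   0.233 -0.678  0.101 -0.265  0.425] F [  9.5   32.94 -16.42]
x [ 0.571 -0.065 -0.818] z [0.135 0.991 0.016]
```

Request:
arm_command(moves=[0,-0.001,0.003,0,0.018,0.004,1,0,0,0,0,0,0,1,0,0,0,0,0,0,-1,0,0,0,0,0,0,-1,0,0,0,0,0,0,-1,0,0,0,0,0,0,-1,0,0,0,0,0,0,-1,0,0,0,0,0,0,-1,-0.02,0,0,0,0,0,-1,-0.025,0,0,0,0,0,-1,-0.03,0,0,0,0,0,-1,-0.03,0,0,0,0,0,-1,-0.03,0,0,0,0,0,-1,0,0,0,0,0,0,-1])

```text
clock: 13.93
eef_pos: [0.3828, 0.1475, 0.3383]
tool_rot: [-0.6, 0.375, 0.28, 0.648]
ft_force: [0.6, -0.3, 0.4]
grip_width: 0.0854
```

```bash
python3 - <<'E'
from wfit import *
st();o,p,R=cur()
im=bot.camera("wrist")[:,:,::-1].copy()
P=[rest('a',K0+up*.015*a+np.array([0,.015*b,0])) for a in(-1,1) for b in(-1,1)]
P+=[rest('a',[.045,.14,.084]),rest('a',[.045,-.14,.084])]
for u in wproj(P,p,R):cv2.circle(im,tuple(int(v) for v in u.round()),2,(255,0,255),-1)
cv2.imwrite("pics/w11.png",im)
E
```

```text
t 13.93 tcp [0.3828 0.1475 0.3383] grasp [0.4699 0.1341 0.2108] w 0.0854 q [ 0.474 -0.079 -0.631  0.508 -0.34   0.534] F [ 0.64 -0.29  0.43]
x [ 0.562 -0.087 -0.823] z [ 0.15   0.989 -0.002]
```

View pics/w11.png

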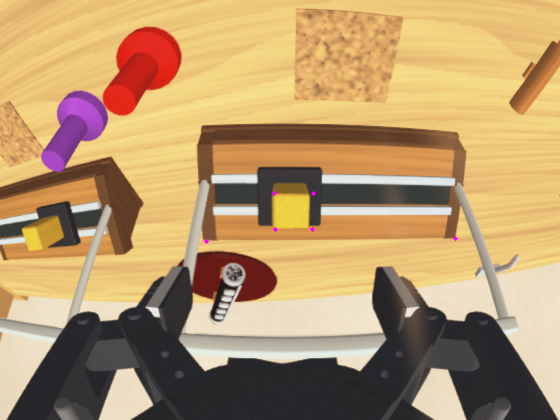

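```bash
python3 - <<'E'
from wfit import *
o,p,R=cur()
print(wray((149.5,58),.014,p,R).round(4),wray((120,97),.078,p,R).round(4))
# silhouette fit of marker in top & scene
a=np.linspace(0,2*np.pi,72)
def model(x,y):
    P=[]
    for r,z0,z1 in((.03,0,.014),(.014,.014,.078)):
        for z in(z0,z1):P.append(np.c_[x+r*np.cos(a),y+r*np.sin(a),np.full(72,z)])
    return P
for n in("top","scene"):
    im=cv2.imread(f'pics/{n}0.png').astype(int);m=((im[:,:,2]>90)&(im[:,:,1]<45)&(im[:,:,0]<60)).astype(np.uint8)
    c,_=cv2.findContours(m,0,2);c=max([k for k in c if cv2.contourArea(k)<900],key=cv2.contourArea);M=np.zeros_like(m);cv2.drawContours(M,[c],-1,1,-1)
    best=None
    for x in np.arange(.42,.45,.001):
        for y in np.arange(.005,.04,.001):
            S=np.zeros((420*4,560*4),np.uint8)[600:1200,900:1240]
            Pm=model(x,y)
            for i in(0,2):
                h=cv2.convexHull(((proj(n,np.r_[Pm[i],Pm[i+1]])+.5)*4-[900,600]).astype(np.float32)).astype(np.int32);cv2.fillPoly(S,[h],1)
            B=cv2.resize(M,None,fx=4,fy=4,interpolation=0)[600:1200,900:1240]
            e=(S!=B).sum()
            if best is None or e<best[0]:best=(e,x,y)
    print(n,best,cv2.contourArea(c))
g=[.434,.022,.05];R1=Rapp(RESTS['a'][2],90,1)
rows([.434,.022,.17],R1)
E
```

```text
[0.4288 0.0221 0.014 ] [0.4287 0.0204 0.078 ]
top (np.int64(784), np.float64(0.435), np.float64(0.021)) 288.5
scene (np.int64(3715), np.float64(0.426), np.float64(0.023000000000000003)) 144.0
n 6 row [0.0059, -0.0102, -0.0194] [-0.0004, -0.0006, 0.1005] | total shift [0.0491, -0.05, -0.1164] rot [-0.002, -0.003, 0.603]
```

Request:
arm_command(moves=[0.006,-0.0102,-0.0194,0,0,0.1005,-1,0.006,-0.0102,-0.0194,0,0,0.1005,-1,0.006,-0.0102,-0.0194,0,0,0.1005,-1,0.006,-0.0102,-0.0194,0,0,0.1005,-1,0.006,-0.0102,-0.0194,0,0,0.1005,-1,0.006,-0.0102,-0.0194,0,0,0.1005,-1,0,0,0,0,0,0,-1])

```text
clock: 14.57
eef_pos: [0.4356, 0.0181, 0.319]
tool_rot: [-0.455, 0.539, 0.472, 0.529]
ft_force: [1.2, -0.1, 0.1]
grip_width: 0.0857
```

```bash
python3 - <<'E'
from wfit import *
st()
cv2.imwrite("pics/w12.png",bot.camera("wrist")[:,:,::-1])
R1=Rapp(RESTS['a'][2],90,1)
rows([.432,.021,.17],R1)
E
```

```text
t 14.57 tcp [0.4356 0.0181 0.319 ] grasp [0.4315 0.0193 0.1641] w 0.0857 q [ 0.039  0.187 -0.296  1.114  0.008  0.18 ] F [ 1.24 -0.05  0.09]
x [-0.027  0.007 -1.   ] z [0.141 0.99  0.004]
n 1 row [-0.0057, 0.0034, 0.0014] [0.0064, 0.0044, -0.0244] | total shift [-0.0057, 0.0034, 0.0014] rot [0.006, 0.004, -0.024]
```

View pics/w12.png

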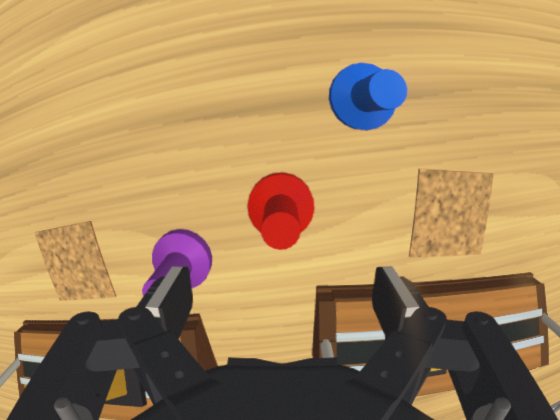

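```bash
python3 - <<'E'
from wfit import *
o,p,R=cur()
print(wray((281,206),.014,p,R).round(4),wray((281,231),.078,p,R).round(4))
for q in ((281,231),):print(q)
print('pad a', [wray(q,.003,p,R).round(4) for q in((419,170),(493,173),(482,254),(410,257))])
G=[.432,.021]
R1=Rapp(RESTS['a'][2],90,1)
s=rows([*G,.10],R1)
E
```

```text
[0.4313 0.0181 0.014 ] [0.4322 0.0179 0.078 ]
(281, 231)
pad a [array([0.4174, 0.1518, 0.003 ]), array([0.4294, 0.2408, 0.003 ]), array([0.5194, 0.2306, 0.003 ]), array([0.5055, 0.14  , 0.003 ])]
n 2 row [0.0321, 0.0011, 0.0006] [0.0032, 0.0022, -0.0122] | total shift [0.0643, 0.0017, 0.0011] rot [0.006, 0.004, -0.024]
```

```bash
python3 - <<'E'
from wfit import *
R1=Rapp(RESTS['a'][2],90,1)
s=rows([.432,.0195,.12],R1,2)
s=rows([.432,.0195,.052],R1,3,start=s)
E
```

```text
n 2 row [0.0221, 0.0011, -0.0001] [0.0032, 0.0022, -0.0122] | total shift [0.0443, 0.002, -0.0003] rot [0.006, 0.004, -0.024]
n 3 row [0.0227, 0.0, 0.0] [0.0, 0.0, 0.0] | total shift [0.068, 0.0, 0.0] rot [0.0, 0.0, 0.0]
```

Request:
arm_command(moves=[0.022,0.001,0,0.003,0.002,-0.012,-1,0.022,0.001,0,0.003,0.002,-0.012,-1,0,0,0,0,0,0,-1])

```text
clock: 14.87
eef_pos: [0.4332, 0.0197, 0.2724]
tool_rot: [-0.462, 0.534, 0.46, 0.537]
ft_force: [-0.4, -0.3, -0.5]
grip_width: 0.0852
```

```bash
python3 - <<'E'
from wfit import *
st();R1=Rapp(RESTS['a'][2],90,1)
cv2.imwrite("pics/w13.png",bot.camera("wrist")[:,:,::-1])
s=rows([.432,.0195,.052],R1,3)
E
```

```text
t 14.87 tcp [0.4332 0.0197 0.2724] grasp [0.434  0.0197 0.1174] w 0.0852 q [ 0.045  0.22  -0.392  0.954  0.     0.195] F [-0.36 -0.27 -0.54]
x [ 0.005  0.001 -1.   ] z [0.149 0.989 0.001]
n 3 row [0.0223, 0.0006, -0.0002] [-0.0006, 0.0006, 0.0019] | total shift [0.0669, 0.002, -0.0006] rot [-0.002, 0.002, 0.006]
```

View pics/w13.png

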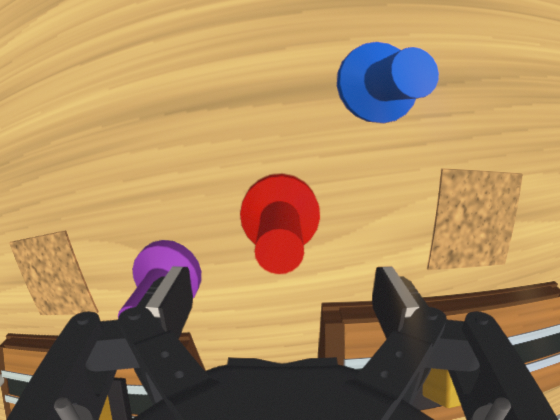

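Request:
arm_command(moves=[0.0223,0.001,-0.001,0,0,0.002,-1,0.0223,0.001,0,0,0,0.002,-1,0.0223,0,0,0,0,0.002,-1,0.002,0,0,0,0,0,-1])

```text
clock: 15.25
eef_pos: [0.4338, 0.0218, 0.2084]
tool_rot: [-0.465, 0.531, 0.46, 0.539]
ft_force: [-1.1, -0.5, 0.7]
grip_width: 0.0852
```

```bash
python3 - <<'E'
from wfit import *
st();R1=Rapp(RESTS['a'][2],90,1);o,p,R=cur()
cv2.imwrite("pics/w14.png",bot.camera("wrist")[:,:,::-1])
s=rows([.432,.0195,.052],R1,1)
u=wproj([[p[0]+.155*R[0,0],p[1]+.155*R[1,0],.078]],p,R);print(u)
E
```

```text
t 15.25 tcp [0.4338 0.0218 0.2084] grasp [0.4358 0.0222 0.0534] w 0.0852 q [ 0.05   0.307 -0.479  0.773  0.002  0.194] F [-1.06 -0.53  0.67]
x [ 0.013  0.003 -1.   ] z [0.144 0.99  0.005]
n 1 row [0.0026, 0.0021, -0.0027] [0.0032, 0.0051, 0.0139] | total shift [0.0026, 0.0021, -0.0027] rot [0.003, 0.005, 0.014]
[[288.01033909 326.57884383]]
```

View pics/w14.png

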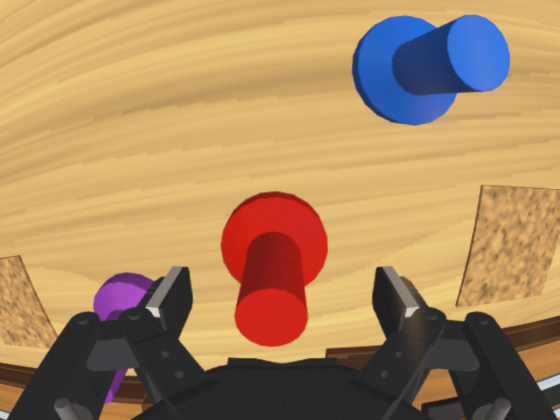

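```bash
python3 - <<'E'
from wfit import *
o,p,R=cur()
g=wray((271,311),.078,p,R);f=wray((274,243),.014,p,R);print(g,f)
R1=Rapp(RESTS['a'][2],90,1)
m=(g+f)/2;rows([m[0],m[1],.052],R1,1)
E
```

```text
[0.42939892 0.01701309 0.078     ] [0.42959228 0.01700185 0.014     ]
n 1 row [0.0026, 0.0043, -0.0055] [0.0032, 0.0051, 0.0139] | total shift [0.0026, 0.0043, -0.0055] rot [0.003, 0.005, 0.014]
```

Request:
arm_command(moves=[0.002,0.004,-0.005,0.003,0.005,0.014,-1,0,0,0,0,0,0,-1])

```text
clock: 15.47
eef_pos: [0.4304, 0.018, 0.21]
tool_rot: [-0.463, 0.535, 0.462, 0.536]
ft_force: [-0.3, -0.8, 0.7]
grip_width: 0.0854
```

```bash
python3 - <<'E'
from wfit import *
st();R1=Rapp(RESTS['a'][2],90,1)
rows([.4298,.0172,.052],R1,1)
E
```

```text
t 15.47 tcp [0.4304 0.018  0.21  ] grasp [0.4307 0.018  0.055 ] w 0.0854 q [ 0.042  0.302 -0.479  0.787 -0.     0.187] F [-0.34 -0.78  0.68]
x [ 0.002 -0.    -1.   ] z [0.145 0.989 0.   ]
n 1 row [0.003, 0.0005, -0.0009] [0.0018, 0.0001, 0.002] | total shift [0.003, 0.0005, -0.0009] rot [0.002, 0.0, 0.002]
```

Request:
arm_command(moves=[0.004,0.0005,-0.001,0.002,0,0.002,-1,0,0,0,0,0,0,0,0,0,0,0,0,0,0.5,0,0,0,0,0,0,1,0,0,0,0,0,0,1,0,0,0,0,0,0,1,0,0,0,0,0,0,1,0,0,0,0,0,0,1,0,0,0,0,0,0,1,0,0,0,0,0,0,1])

```text
clock: 16.3
eef_pos: [0.4322, 0.017, 0.2107]
tool_rot: [-0.464, 0.533, 0.46, 0.538]
ft_force: [0.2, 0.6, 0.2]
grip_width: 0.0261
```

```bash
python3 - <<'E'
from wfit import *
st()
cv2.imwrite("pics/w15.png",bot.camera("wrist")[:,:,::-1])
E
```

```text
t 16.3 tcp [0.4322 0.017  0.2107] grasp [0.4337 0.0171 0.0557] w 0.0261 q [ 0.039  0.301 -0.479  0.781  0.     0.187] F [0.24 0.57 0.2 ]
x [ 0.01   0.001 -1.   ] z [0.147 0.989 0.002]
```

View pics/w15.png

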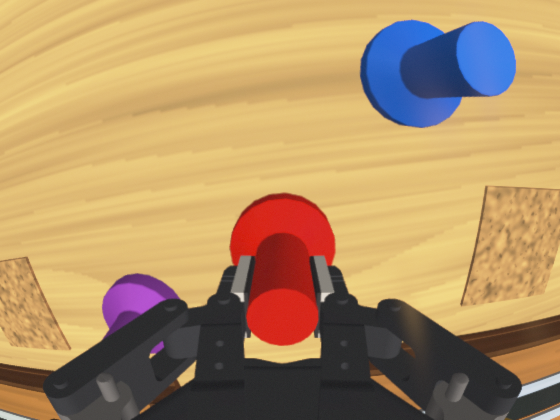

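```bash
python3 - <<'E'
from wfit import *
o,p,R=cur()
np.save('grip.npy',np.r_[p,R.ravel()])
print(R.T@[0,0,.055],R.T@np.array([.0372,.1745,.003]))
E
```

```text
[-0.05499718 -0.0005419   0.00012709] [-0.00247943 -0.01108054  0.17808471]
```

Request:
arm_command(moves=[-0.01,0,0,0,0,0,1,-0.02,0,0,0,0,0,1,-0.025,0,0,0,0,0,1,0,0,0,0,0,0,1])

```text
clock: 16.68
eef_pos: [0.4298, 0.0169, 0.2647]
tool_rot: [-0.462, 0.535, 0.462, 0.536]
ft_force: [1.5, -1.0, -1.9]
grip_width: 0.026
```

```bash
python3 - <<'E'
from wfit import *
st()
g=np.load('grip.npy');p0=g[:3];R0=g[3:].reshape(3,3)
T=p0+[.0372,.1745,.055]
rows(T+.155*R0[:,0],R0,9)
cv2.imwrite("pics/w16.png",bot.camera("wrist")[:,:,::-1])
E
```

```text
t 16.68 tcp [0.4298 0.0169 0.2647] grasp [0.43   0.017  0.1097] w 0.026 q [ 0.039  0.224 -0.41   0.936  0.     0.187] F [ 1.46 -0.97 -1.9 ]
x [ 0.001  0.001 -1.   ] z [0.147 0.989 0.001]
n 9 row [-0.0001, -0.0015, 0.0198] [0.0, -0.0002, -0.001] | total shift [-0.0009, -0.0134, 0.1785] rot [0.0, -0.002, -0.009]
```

View pics/w16.png

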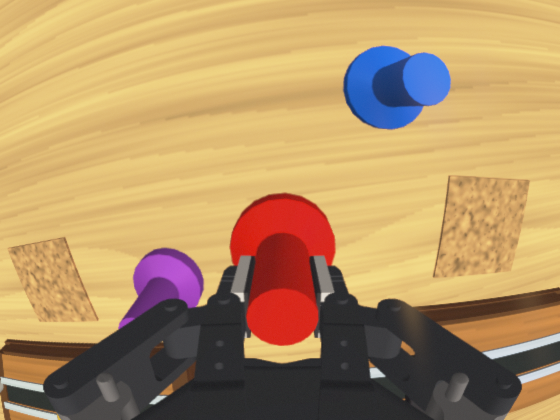

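Request:
arm_command(moves=[0,-0.0015,0.012,0,0,-0.001,1,0,-0.0015,0.02,0,0,-0.001,1,0,-0.0015,0.022,0,0,-0.001,1,0,-0.0015,0.022,0,0,-0.001,1,0,-0.0015,0.022,0,0,-0.001,1,0,-0.0015,0.022,0,0,-0.001,1,0,-0.0015,0.022,0,0,-0.001,1,0,-0.0015,0.018,0,0,-0.001,1,0,-0.0015,0.012,0,0,-0.001,1,0,0,0.004,0,0,0,1,0,0,0,0,0,0,1])

```text
clock: 17.65
eef_pos: [0.4646, 0.1943, 0.2479]
tool_rot: [-0.46, 0.542, 0.461, 0.531]
ft_force: [0.4, -0.7, -2.4]
grip_width: 0.0263
```

```bash
python3 - <<'E'
from wfit import *
st()
g=np.load('grip.npy');p0=g[:3];R0=g[3:].reshape(3,3)
T=p0+[.0372,.1745,.055]
rows(T+.155*R0[:,0],R0,2)
o,p,R=cur()
cv2.imwrite("pics/w17.png",bot.camera("wrist")[:,:,::-1])
cv2.imwrite("pics/top17.png",bot.camera("top")[:,:,::-1])
cv2.imwrite("pics/sc17.png",bot.camera("scene")[:,:,::-1])
E
```

```text
t 17.65 tcp [0.4646 0.1943 0.2479] grasp [0.4627 0.193  0.093 ] w 0.0263 q [ 0.397  0.38  -0.236  0.97  -0.003  0.549] F [ 0.43 -0.74 -2.4 ]
x [-0.013 -0.008 -1.   ] z [ 0.152  0.988 -0.01 ]
n 2 row [-0.0089, -0.0025, -0.0011] [-0.0021, -0.0062, -0.0106] | total shift [-0.0178, -0.0049, -0.0022] rot [-0.004, -0.012, -0.021]
```

View pics/w17.png

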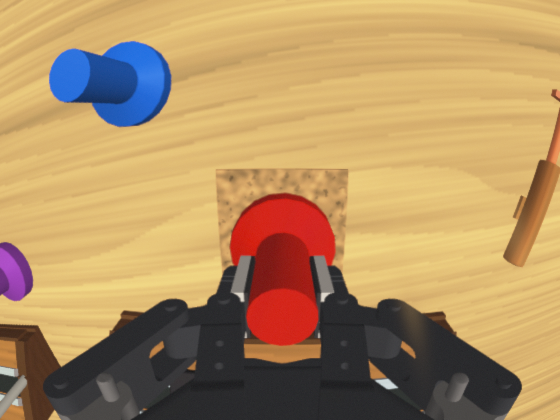

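View pics/sc17.png

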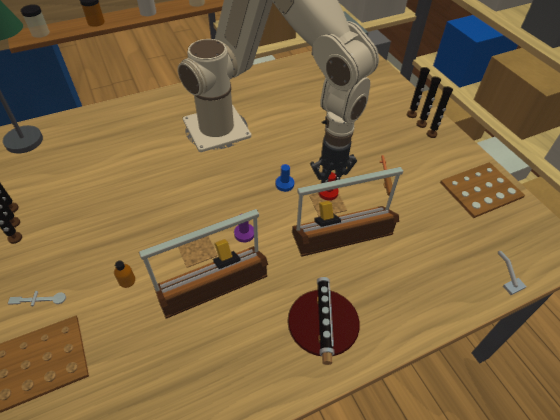

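```bash
python3 - <<'E'
from wfit import *
o,p,R=cur()
a=wray((217,169),.003,p,R);b=wray((348,169),.003,p,R);print(a,b,np.linalg.norm(a-b))
t=RESTS['a'][2];print('pad centre',(a+b)/2+.045*np.array([np.cos(t),np.sin(t),0]))
g=np.load('grip.npy');p0=g[:3];R0=g[3:].reshape(3,3)
# marker origin in tool at grip
for m in([.4295,.017,0],):
    mt=R0.T@(np.array(m)-p0);print('marker now',p+R@mt, 'axis',R@R0.T@[0,0,1])
T=p0+[.0372,.1745,.025]
rows(T+.155*R0[:,0],R0,1)
E
```

```text
[0.41549126 0.15129583 0.003     ] [0.4289752  0.23880359 0.003     ] 0.08854052576656604
pad centre [0.46674592 0.18844515 0.003     ]
marker now [0.45707916 0.19096718 0.03789473] axis [0.02269609 0.0092707  0.99969943]
n 1 row [0.0127, -0.0051, -0.0005] [-0.0063, -0.0126, -0.021] | total shift [0.0127, -0.0051, -0.0005] rot [-0.006, -0.013, -0.021]
```

Request:
arm_command(moves=[0.006,-0.005,-0.002,-0.006,-0.0126,-0.021,1,0.006,0,0,0,0,0,1])

```text
clock: 17.97
eef_pos: [0.4695, 0.1886, 0.2373]
tool_rot: [-0.464, 0.532, 0.458, 0.54]
ft_force: [0.2, -0.6, -2.3]
grip_width: 0.0261
```

```bash
cat > chk.py <<'E'
from wfit import *
st();o,p,R=cur()
g=np.load('grip.npy');p0=g[:3];R0=g[3:].reshape(3,3)
mt=R0.T@(np.array([.4295,.017,0])-p0);print('marker now',p+R@mt, 'axis',R@R0.T@[0,0,1])
T=p0+[.0375,.173,.003]
rows(T+.155*R0[:,0],R0,1)
E
python3 chk.py
```

```text
t 17.97 tcp [0.4695 0.1886 0.2373] grasp [0.4715 0.1888 0.0823] w 0.0261 q [ 0.383  0.386 -0.259  0.913 -0.004  0.533] F [ 0.22 -0.59 -2.35]
x [ 0.013  0.001 -1.   ] z [0.15  0.989 0.003]
marker now [0.4673844  0.18864168 0.02654745] axis [-2.54381697e-03 -3.35747032e-04  9.99996708e-01]
n 1 row [0.0236, 0.0004, 0.0014] [-0.0022, 0.0007, 0.0025] | total shift [0.0236, 0.0004, 0.0014] rot [-0.002, 0.001, 0.002]
```

Request:
arm_command(moves=[0.008,0,0.001,-0.002,0,0.002,1,0.006,0,0,0,0,0,1,0.005,0,0,0,0,0,1])

```text
clock: 18.22
eef_pos: [0.4693, 0.1874, 0.2171]
tool_rot: [-0.462, 0.534, 0.459, 0.539]
ft_force: [0.0, -0.5, -1.7]
grip_width: 0.026
```

```bash
python3 chk.py
```

```text
t 18.22 tcp [0.4693 0.1874 0.2171] grasp [0.4707 0.1876 0.0621] w 0.026 q [ 0.381  0.412 -0.282  0.868 -0.003  0.533] F [ 0.02 -0.52 -1.69]
x [ 0.009  0.001 -1.   ] z [0.152 0.988 0.002]
marker now [0.46644816 0.18743197 0.00632183] axis [ 1.05341562e-03 -1.99448672e-05  9.99999445e-01]
n 1 row [0.0033, 0.0001, 0.0026] [-0.0041, -0.0002, -0.001] | total shift [0.0033, 0.0001, 0.0026] rot [-0.004, -0.0, -0.001]
```

Request:
arm_command(moves=[0.0015,0,0.0026,-0.004,0,-0.001,1,0.0015,0,0,0,0,0,1,0.0005,0,0,0,0,0,1])

```text
clock: 18.47
eef_pos: [0.4693, 0.19, 0.2137]
tool_rot: [-0.463, 0.533, 0.46, 0.538]
ft_force: [-1.3, -1.2, 0.6]
grip_width: 0.026
```

```bash
python3 chk.py
```

```text
t 18.47 tcp [0.4693 0.19   0.2137] grasp [0.4706 0.19   0.0587] w 0.026 q [ 0.385  0.418 -0.283  0.862 -0.003  0.534] F [-1.32 -1.18  0.57]
x [ 0.008  0.    -1.   ] z [0.148 0.989 0.002]
marker now [0.46628576 0.18986689 0.00301239] axis [1.88704584e-03 4.09903266e-04 9.99998136e-01]
n 1 row [0.0, -0.0003, 0.0001] [-0.0003, -0.0007, -0.0018] | total shift [0.0, -0.0003, 0.0001] rot [-0.0, -0.001, -0.002]
```

Request:
arm_command(moves=[0.0008,0,0,0,0,-0.001,1,0,0,0,0,0,0,1,0,0,0,0,0,0,0.3])

```text
clock: 18.72
eef_pos: [0.4694, 0.1905, 0.2142]
tool_rot: [-0.464, 0.533, 0.46, 0.538]
ft_force: [-0.8, 0.5, -0.2]
grip_width: 0.0299
```

```bash
python3 chk.py
```

```text
t 18.72 tcp [0.4694 0.1905 0.2142] grasp [0.471  0.1906 0.0592] w 0.0299 q [ 0.386  0.417 -0.283  0.861 -0.003  0.534] F [-0.79  0.53 -0.24]
x [ 0.01   0.001 -1.   ] z [0.147 0.989 0.002]
marker now [0.46673521 0.19041747 0.00342449] axis [-8.94565884e-05  2.98671685e-04  9.99999951e-01]
n 1 row [0.0004, -0.0003, -0.0004] [0.0004, -0.0003, 0.0001] | total shift [0.0004, -0.0003, -0.0004] rot [0.0, -0.0, 0.0]
```

Open fully, rise straight up and back clear.

Request:
arm_command(moves=[0,0,0,0,0,0,-0.2,0,0,0,0,0,0,-0.6,0,0,0,0,0,0,-1,0,0,0,0,0,0,-1,0,0,0,0,0,0,-1,0,0,0,0,0,0,-1,-0.015,0,0,0,0,0,-1,-0.02,0,0,0,0,0,-1,-0.03,0,0,0,0,0,-1,-0.03,0,0,0,0,0,-1,-0.03,0,0,0,0,0,-1,-0.02,0.03,0,0,0,0,-1,0,0.035,0,0,0,0,-1,0,0.035,0,0,0,0,-1,0,0.035,0,0,0,0,-1,0,0,0,0,0,0,-1])

```text
clock: 20.05
eef_pos: [0.3318, 0.2104, 0.3638]
tool_rot: [-0.462, 0.533, 0.459, 0.54]
ft_force: [0.2, -0.8, -0.7]
grip_width: 0.0855
```

```bash
python3 - <<'E'
from wfit import *
st()
for n in("wrist","top","scene"):cv2.imwrite(f"pics/end_{n}.png",bot.camera(n)[:,:,::-1])
E
```

```text
t 20.05 tcp [0.3318 0.2104 0.3638] grasp [0.3333 0.2109 0.2088] w 0.0855 q [ 0.566  0.049 -0.332  1.179 -0.003  0.719] F [ 0.17 -0.79 -0.65]
x [ 0.01   0.003 -1.   ] z [0.152 0.988 0.005]
```

View pics/end_wrist.png

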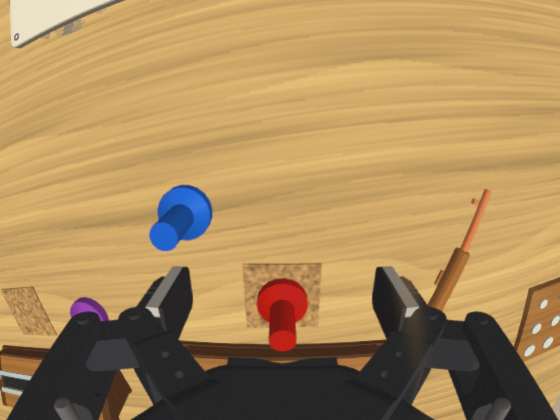

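View pics/end_top.png

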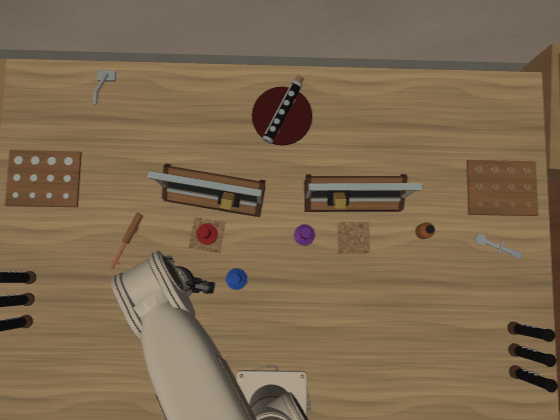

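View pics/end_scene.png

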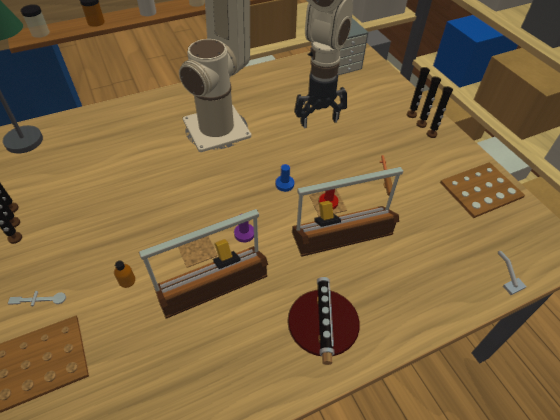

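```bash
python3 - <<'E'
from wfit import *
for k,js in(('a',(0,.005)),('b',(.095,.1))):
    for j in js: print(k,j,proj('top',[rest(k,K0+[0,j,0])]).round(1), proj('scene',[rest(k,K0+[0,j,0])]).round(1))
im=cv2.imread('pics/end_top.png')
cv2.imwrite('pics/endz.png',cv2.resize(im[160:255,145:425],None,fx=2.8,fy=2.8,interpolation=cv2.INTER_CUBIC))
print(bot.job_done())
E
```

```text
a 0 [[226.7 205.7]] [[324.7 202.5]]
a 0.005 [[224.8 205.4]] [[326.4 202.1]]
b 0.095 [[342.2 205.2]] [[219.4 242.5]]
b 0.1 [[340.3 205.2]] [[221.3 241.8]]
the job is handed in; nothing more can be done
None
```

View pics/endz.png

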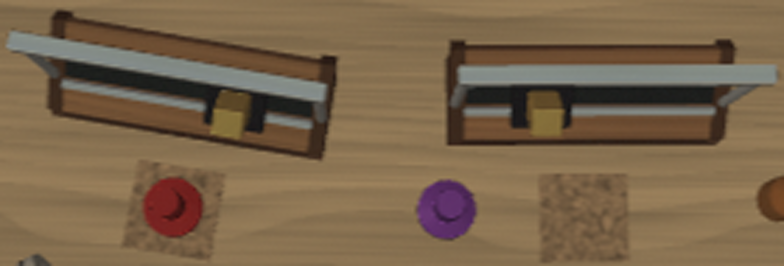

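The job is done and handed in at about 20 s on the clock, well inside the 72 s limit. The left-hand slide (a) is the one that binds.

- **Slide a:** it stopped hard at about 0.05 m, pushing back with about 23 N. I left it there while I ran slide b, then came back and ran it home until it met the stop at about 33 N.
- **Slide b:** it ran its full travel to about 0.100 m and is still at its far left end.
- **Red marker:** I picked it up by the stem and lowered it upright onto the cork pad of rest a. Contact was gentle (the vertical force went from about −1.7 to +0.6 N) before I released it and backed the arm clear.

**Last checks:** before hand-in, the overhead, scene and wrist views showed the marker standing upright on the middle of the pad. The purple and blue markers, vial, burnisher and clarinet joint looked unmoved. The overhead zoom, viewed after hand-in, shows slide a home and slide b at far left, with the knobs within about 1 px of where those positions should appear.

No check failed. The only disagreement was between the wrist and overhead position estimates, by a few mm, and it did not affect any grasp or the placing.

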